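# Lock off the polisher and tip the brass wheels into its bowl

### The job

Swing the red isolator handle fully to off so that its padlock hole lines up with the hole in the fixed lug, and leave it there before you move the tray. Then lift the divided tray by its black handle and tip it down on the corner of the brass wheels' bay, so that all three brass wheels slide out through the corner gap into the green bowl of the polishing machine and every other part stays in its own bay. Put the tray back down level and wholly on the round cork pad without dropping it; do not pick the wheels out with the gripper, and leave the model motorbike, the bottle and the screwdriver alone.

Things in the scene. Friction and masses are not known exactly. Their poses are not given: they have to be found in the camera images.
- handle (a joint): Red isolator handle on a grey box whose face slopes 35 degrees from level, down towards the robot. 0 = ON (blade points up the slope), 1.571 = OFF, at its stop (blade level, pointing to the right seen from the robot). Turns clockwise seen from outside the face, light friction (0.12 N m), stays where left; starts at 0.12 to 0.5.
- handle_grip (a point): Point in the handle's blade, 18 mm from the turning axis, 34 mm off the face. z: the turning axis, out of the face; x: from that axis out along the blade (both turn with the handle). Blade 12 mm thick, 8 to 45 mm off the face, from 23 mm behind the axis to 55 mm beyond it, over a round boss of 25 mm radius, 9 mm high.
- handle_hole (a point): 9 mm padlock hole in the steel tongue at the end of the handle, 63 mm from the turning axis.
- hasp_hole (a point): 9 mm padlock hole in the fixed steel lug at the edge of the isolator's face; at OFF the handle's hole lies exactly on it.
- isolator: Fixed isolator box, about 130 x 130 mm and 145 mm high. Origin: centre of its foot on the table; its front (own -x) faces roughly to the robot.
- finisher: Fixed polishing machine: grey round base with an open green bowl, rim 130 mm above the table, rim outer radius 105 mm, wall 5 mm, bowl floor 56 mm above the table with a low hub (22 mm radius, 78 mm above the table) in the middle. Origin: on its axis at table height.
- pad: Fixed round cork pad, 300 mm diameter, 6 mm thick, lying on the table. Origin: centre of its underside.
- tray: Loose square tray 170 x 170 mm, 0.28 to 0.46 kg; floor, rim and cross of dividers 3 mm thick, walls 18 mm high; four equal bays. At each corner the rim is left out for 40 mm along both sides. Parts slide on it from about 14 to 20 degrees of slope. Origin: centre of underside; x, y along its sides. Bays: wheels +x+y, nuts -x+y, tanks -x-y, seats +x-y.
- tray_grip (a point): Middle of the tray's black handle over its centre, 56 mm above its underside: an upright bar 54 mm long along the tray's x, 12 mm thick along its y, from 40 to 72 mm above the underside, on a stem 30 mm long and 10 mm thick. Axes as the tray's.
- tray_lip (a point): On the tray's floor at the corner gap of the brass wheels' bay, 8 mm in from both edges (77 mm from the centre along the tray's x and y).
- wheel1: Brass model wheel, 18 mm diameter, 8 mm thick, 16 g, lying in the +x +y bay of the tray. Its origin is the centre of its underside as it first lies.
- wheel2: Brass model wheel, 18 mm diameter, 8 mm thick, 16 g, lying in the +x +y bay of the tray. Its origin is the centre of its underside as it first lies.
- wheel3: Brass model wheel, 18 mm diameter, 8 mm thick, 16 g, lying in the +x +y bay of the tray. Its origin is the centre of its underside as it first lies.
- nut1: Steel hexagon nut, 20 mm across corners, 8 mm thick, 15 g, in the tray's -x +y bay. Its origin is the centre of its underside as it first lies.
- nut2: Steel hexagon nut, 20 mm across corners, 8 mm thick, 15 g, in the tray's -x +y bay. Its origin is the centre of its underside as it first lies.
- tank1: Red model fuel tank, 22 x 13 x 10 mm, 12 g, in the tray's -x -y bay. Its origin is the centre of its underside as it first lies.
- tank2: Red model fuel tank, 22 x 13 x 10 mm, 12 g, in the tray's -x -y bay. Its origin is the centre of its underside as it first lies.
- seat1: Black model seat, 13 x 26 x 7 mm, 12 g, in the tray's +x -y bay. Its origin is the centre of its underside as it first lies.
- seat2: Black model seat, 13 x 26 x 7 mm, 12 g, in the tray's +x -y bay. Its origin is the centre of its underside as it first lies.
- model_bike: Bystander: finished model motorbike on a wooden base 140 x 60 mm, about 85 mm high. Origin: centre of its underside.
- polish: Bystander: blue bottle, 52 mm diameter, 120 mm high. Origin: centre of its underside.
- driver: Bystander: screwdriver lying on the table, 160 mm long. Origin: under its middle.
Not all that is in view belongs to the job. Of the things shaped like the tray, the white one is meant. Leave any pink look-alike of the isolator alone.

How it is judged:
On the way, in this order (a step that is already met when the one before it is completed fails the run):
1. the isolator handle is off, its hole in line with the lug's (distance between handle_hole and hasp_hole below 0.0045 m), for 0.2 s.
2. all three brass wheels are in the bowl (horizontal distance between each of wheel1, wheel2, wheel3 and finisher below 0.1 m and z of wheel1 in the frame of finisher between 0.045 and 0.125 m and z of wheel2 in the frame of finisher between 0.045 and 0.125 m and z of wheel3 in the frame of finisher between 0.045 and 0.125 m), for 0.1 s.
At the end, for the whole second after the job is handed in: Handle hole within 4.5 mm of the lug hole; the three brass wheels at rest in the bowl; nuts, tanks and seats all still on the tray in their own bays; the tray level (0.06 rad) and at rest on the cork pad, its centre within 32 mm of the pad's (all of step 2 and distance between handle_hole and hasp_hole below 0.0045 m and linear speed of each of wheel1, wheel2, wheel3 below 0.03 m/s and x of nut1 in the frame of tray between -0.087 and 0 m and y of nut1 in the frame of tray between 0 and 0.087 m and z of nut1 in the frame of tray between -0.003 and 0.022 m and x of nut2 in the frame of tray between -0.087 and 0 m and y of nut2 in the frame of tray between 0 and 0.087 m and z of nut2 in the frame of tray between -0.003 and 0.022 m and x of tank1 in the frame of tray between -0.087 and 0 m and y of tank1 in the frame of tray between -0.087 and 0 m and z of tank1 in the frame of tray between -0.003 and 0.022 m and x of tank2 in the frame of tray between -0.087 and 0 m and y of tank2 in the frame of tray between -0.087 and 0 m and z of tank2 in the frame of tray between -0.003 and 0.022 m and x of seat1 in the frame of tray between 0 and 0.087 m and y of seat1 in the frame of tray between -0.087 and 0 m and z of seat1 in the frame of tray between -0.003 and 0.022 m and x of seat2 in the frame of tray between 0 and 0.087 m and y of seat2 in the frame of tray between -0.087 and 0 m and z of seat2 in the frame of tray between -0.003 and 0.022 m and horizontal distance between tray and pad below 0.032 m and angle between tray's own z axis and vertical below 0.06 rad and z of tray in the frame of pad below 0.011 m and linear speed of tray below 0.02 m/s); the robot touches nothing.
It fails at once if the tray was moved while the isolator was not off (distance of tray from where it was at the start of the episode above 0.03 m and distance between handle_hole and hasp_hole above 0.008 m).
It fails at once if the gripper handled a brass wheel (contact force between the fingers and wheel1 above 1 N or contact force between the fingers and wheel2 above 1 N or contact force between the fingers and wheel3 above 1 N).
It fails at once if the tray was let go in the air (contact force between the fingers and tray below 0.1 N and z of tray_grip in the frame of pad above 0.1 m).
It fails at once if a bystander was disturbed (moved 30 mm or tipped) (distance of any of model_bike, polish, driver from where it was at the start of the episode above 0.03 m or angle between any of model_bike, polish's own z axis and vertical above 0.4 rad).
It also fails if it takes over 67 s, if anything falls off the work surface, if the arm or the gripper's body presses on something with over 40 N, if the wrist force passes 120 N, or if a joint passes its speed limit or range.

### The arm

A 6-joint arm with a two-finger parallel gripper is mounted at the origin on the work surface. World frame = base frame: x ahead of the robot, y to its left, z up, the work surface at z = 0. Lengths are in m, angles in rad, forces in N, time in s.
With the tool pointing down it reaches from about 0.35 to 0.775 m from the base axis. Payload 5.5 kg.
Tool frame: the origin (TCP) lies at the very end of the fingers, on their centre line; the grasp point (between the pads) lies 19 mm behind it; z points along the fingers, y is the direction in which the jaws open and shut (so a half turn about z gives the same grasp; the last joint's range is limited). The gripper opens to 85 mm and grips with 20 to 120 N. Pads are 22 mm wide; open, the fingers measure 114 mm over their backs; the gripper's body (76 mm by 85 mm) begins 54 mm behind the grasp point. The pads swing forward as they close: fully open they stand 13 mm farther back than shut.
Start: joints at [-1.254, 0.313, 0.046, 1.304, 0, 1.431], TCP at [0.254, -0.516, 0.206] pointing down, gripper open.
Joint ranges: [-2.76, 2.76], [-0.86, 1.69], [-1.03, 1.26], [-2.2, 2.34], [-1.47, 1.5], [-3.14, 3.14]. Speed limits (rad/s): [2.57, 2.57, 3.14, 3.14, 3.14, 3.14].

### API

Orientations are given as a unit quaternion [w, x, y, z].
In Python, from workcell import get_state, imaging, env, spotter gives the robot as it stands.
- The arm moves only by the tool play_rows, never from a script. Its argument "moves" is a list of rows, each an object with "claw": the finger opening in cm, from 0 to 8.54; "delta_pos": the shift along the tool's x, y, z in cm, a list of three; "twist": the turn about the tool's z in degrees. A call has 1 to 12 rows; each row is the pose to reach, as a shift and turn from the pose commanded when the call began, along the tool's axes at that moment; what a row does not reach only later rows make up. A row lasts 1/8 s, in which the tool goes at most 62.5 mm and 10.7 degrees, less where a joint would pass 70% of its speed; a pose out of reach is approached as far as the arm can. A call with a gripper value outside its range is refused whole. The fingers move at their own pace and stop on an object; "force" is the grip in N (left out, the last holds). Time passes only in rows, so rows that repeat a pose let the fingers close. It gives the time, the measured TCP pose, the force and the opening at its end, in the units of the state.
- get_state(): the state, without advancing time (a new reading comes with each control period).
- imaging.read_camera(name): name is "scene" or "top" or "wrist"; returns the picture (400x640x3 uint8, red, green, blue); there is no depth.
- imaging.camera_info(name): a dict with "fx", "fy", "cx", "cy" (pixels), "k1" (the pictures are not rectified: a ray, as slopes to the right and down, at radius r is drawn at 1 + k1 r^2 times it, then the intrinsics apply), "world_to_cam" (4x4, takes a point from world to camera coordinates). Camera axes: x right, y down, z forward; pixel columns grow to the right and rows downward; lengths in m; the calibration is good to about 2 mm. A picture is of the moment at which its call begins: read the wrist's pose just before it. camera_info takes no time and is no camera call; for the wrist camera it gives the pose at the moment of the call.
- env.hand_in(): hands the job in, once; it reports no verdict.
Trained networks look in the newest picture that a camera, given by its name, has taken for a name from the list of things; names that differ only in an ending like _2 or _b are one class to them, and where a whole thing is asked for, a point or a joint stands for the part that bears it (a point fixed in the world has none). Each returns a list of dicts, best first, with "conf" (0 to 1); they miss things now and then, are a little off and sometimes report something else, mostly with a low value. They report only what shows in the picture. A call takes as long as a camera call. They do not tell look-alikes from the thing itself.
- spotter.spot_in(camera, query): "extent" ([left, top, right, bottom] in pixels, round what is visible of it).
The state is a dict: "clock": time; "joint_pos": joint angles; "qvel": joint speeds; "tau": joint torques, N m; "tcp_pos": TCP position; "orientation": TCP orientation; "wrist_force": force on the tool from outside, world axes, zero at the start; "ft_torque": the same for the moment, N m; "finger_gap": finger opening in m.
Only numpy, scipy, OpenCV 4.12 (cv2) and the standard library are available. Lean on these libraries where they do the work, as an engineer would, in place of code of your own. Each camera call takes 0.05 s, during which the arm holds its last target. There are 200 camera calls.

## Working session

There is one attempt and no reset: what is moved stays moved. The work goes in short steps, Python scripts to look and compute and a tool call to move; the robot and the scene stay as the last step left them, time stands still between calls to the robot, and variables do not carry over. Pictures are saved under pics/ and viewed, about 8 in all and at most 12, crops included, and the job is handed in when it is done.

Besides the shell and the picture viewer there is one more tool, called after "Request:" as name(argument=value, ...), one argument or row to a line, values as JSON. play_rows: Moves the arm, as the interface text tells. Its arguments: {"type":"object","properties":{"moves":{"type":"array"},"force":{"type":"number"}},"required":["moves"]}

```bash
ls; mkdir -p pics; cat > h.py <<'E'
import numpy as np, cv2
from workcell import get_state, imaging, env, spotter
def snap(c,f=None):
    ci=imaging.camera_info(c); im=np.asarray(imaging.read_camera(c))
    if f: cv2.imwrite('pics/'+f,cv2.cvtColor(im,cv2.COLOR_RGB2BGR))
    return im,ci
def dist(ci): return np.array([[ci['fx'],0,ci['cx']],[0,ci['fy'],ci['cy']],[0,0,1.]]),np.array([ci['k1'],0,0,0,0.])
def ray(ci,p):
    K,d=dist(ci); n=cv2.undistortPoints(np.array([[p]],float),K,d)[0,0]
    T=np.array(ci['world_to_cam']); R=T[:3,:3]; return -R.T@T[:3,3], R.T@np.array([n[0],n[1],1])
def onz(ci,p,z):
    o,d=ray(ci,p); return o+d*(z-o[2])/d[2]
def proj(ci,P):
    K,d=dist(ci); T=np.array(ci['world_to_cam'])
    return cv2.projectPoints(np.atleast_2d(np.array(P,float)),cv2.Rodrigues(T[:3,:3])[0],T[:3,3],K,d)[0][:,0]
E
python3 - <<'E'
from h import *
s=get_state(); print(s['clock'],s['tcp_pos'],s['orientation'])
a,ca=snap('scene'); b,cb=snap('top')
for c in(ca,cb): print(np.round(np.linalg.inv(np.array(c['world_to_cam']))[:3],3).tolist(),c['fx'],c['k1'])
cv2.imwrite('pics/a.png',cv2.cvtColor(a,4)); cv2.imwrite('pics/b.png',cv2.cvtColor(b,4))
for cam in('scene','top'):
  for q in['isolator','handle','finisher','pad','tray','tray_grip','wheel1','model_bike','polish','driver']:
    print(cam,q,[(np.round(x['extent']).astype(int).tolist(),round(x['conf'],2)) for x in spotter.spot_in(cam,q)[:4]])
E
```

```text
pics
0.0 [ 0.25340555 -0.51552832  0.20500458] [-9.15186420e-04  9.74039618e-01  2.26375747e-01 -8.40125643e-05]
[[0.645, 0.497, -0.58, 1.17], [0.764, -0.42, 0.49, -0.672], [-0.0, -0.759, -0.651, 0.895]] 380.10118579281175 -0.048834299571982945
[[-0.004, -0.991, 0.136, 0.286], [-1.0, 0.007, 0.018, -0.123], [-0.019, -0.136, -0.991, 1.71]] 456.5442635608828 -0.07368560953389504
scene isolator [([340, 106, 378, 150], 0.66), ([390, 130, 432, 177], 0.62)]
scene handle [([390, 139, 421, 151], 0.79), ([343, 109, 364, 125], 0.59)]
scene finisher [([337, 161, 401, 227], 0.77)]
scene pad [([219, 227, 321, 309], 0.6)]
scene tray [([314, 293, 347, 339], 0.74), ([396, 138, 426, 150], 0.68), ([133, 292, 224, 368], 0.64), ([237, 233, 296, 289], 0.56)]
scene tray_grip [([131, 290, 224, 372], 0.95), ([238, 236, 297, 291], 0.81), ([393, 248, 416, 279], 0.47)]
scene wheel1 []
scene model_bike [([419, 220, 468, 254], 0.72)]
scene polish [([393, 247, 414, 280], 0.72)]
scene driver [([316, 294, 347, 338], 0.76), ([220, 231, 321, 307], 0.19)]
top isolator [([166, 268, 217, 317], 0.93)]
top handle [([180, 285, 203, 306], 0.55), ([181, 199, 206, 228], 0.51)]
top finisher [([339, 160, 418, 241], 0.71), ([241, 166, 300, 227], 0.6)]
top pad [([340, 162, 418, 239], 0.75), ([182, 204, 202, 226], 0.68)]
top tray [([349, 173, 409, 234], 0.91), ([427, 167, 485, 227], 0.77)]
top tray_grip [([431, 168, 491, 226], 0.87), ([351, 171, 410, 233], 0.57)]
top wheel1 []
top model_bike [([244, 115, 268, 148], 0.84)]
top polish [([302, 117, 319, 134], 0.79)]
top driver []
```

```bash
python3 - <<'E'
import cv2,numpy as np
a=cv2.imread('pics/a.png'); b=cv2.imread('pics/b.png')
p=cv2.resize(a[90:390,100:500],(800,600),interpolation=cv2.INTER_CUBIC)
q=cv2.resize(b[90:340,150:510],(800,556),interpolation=cv2.INTER_CUBIC)
cv2.imwrite('pics/a1.png',p); cv2.imwrite('pics/b1.png',q)
E
```

```text
(no output)
```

View pics/a1.png

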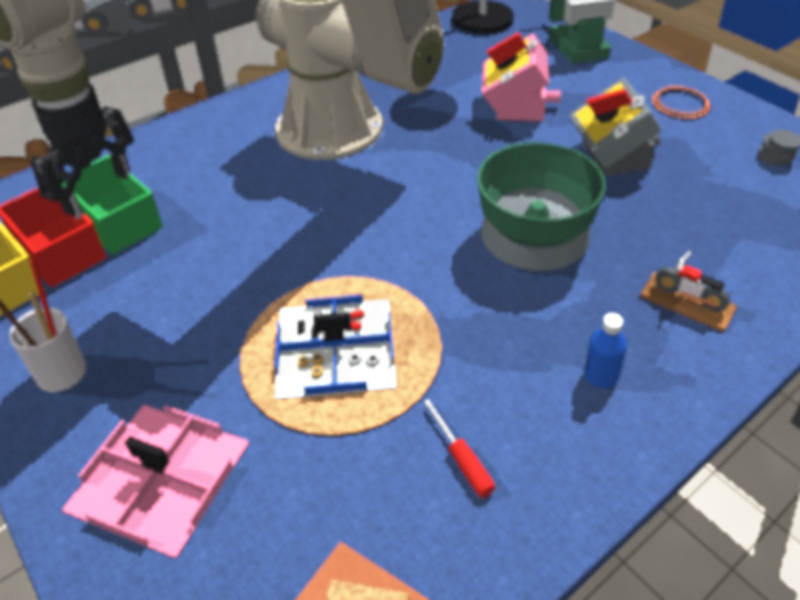

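View pics/b1.png

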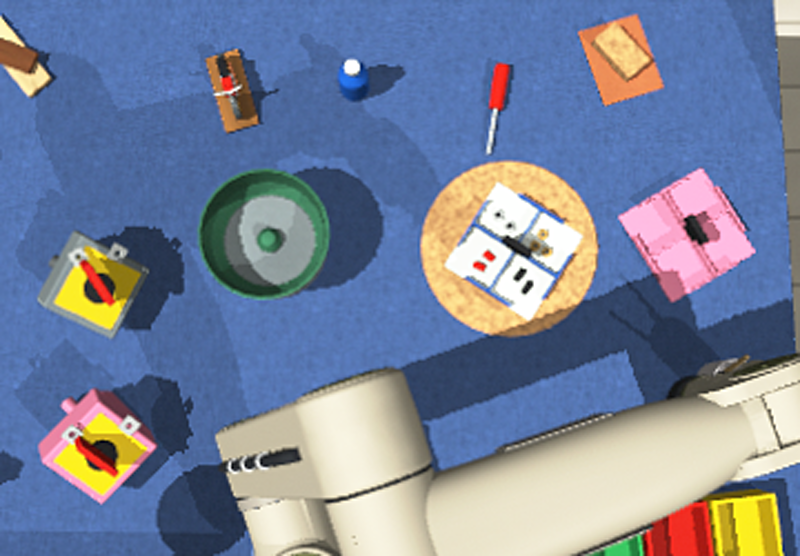

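White tray on the cork pad (top crop ~515,250), not the pink one at (688,232). Grey isolator (yellow face) at top crop (95,285), not the pink one at (98,455). The wheels' bay points to −y and the bowl lies to +y of the pad. Next I measure positions from both cameras.

```bash
python3 - <<'E'
from h import *
a=cv2.cvtColor(cv2.imread('pics/a.png'),4); b=cv2.cvtColor(cv2.imread('pics/b.png'),4)
ca=imaging.camera_info('scene'); cb=imaging.camera_info('top')
def top(q): return (150+q[0]*.45,90+q[1]*.45)
def sc(q): return (100+q[0]*.5,90+q[1]*.5)
def tri(p,q):
    o1,d1=ray(ca,sc(p)); o2,d2=ray(cb,top(q)); 
    A=np.stack([d1,-d2],1); t=np.linalg.lstsq(A,o2-o1,rcond=None)[0]
    x,y=o1+d1*t[0],o2+d2*t[1]; return np.round((x+y)/2,3),round(np.linalg.norm(x-y),4)
print('blade/tongue tip',tri((590,110),(78,257)))
print('lug',tri((637,127),(118,250)))
hb=cv2.cvtColor(b,cv2.COLOR_RGB2HSV)
def circ(mask,z,reg,name):
    m=np.zeros_like(mask); x0,y0,x1,y1=reg; m[y0:y1,x0:x1]=mask[y0:y1,x0:x1]
    m=cv2.morphologyEx(m,cv2.MORPH_CLOSE,np.ones((5,5)))
    c=max(cv2.findContours(m,0,1)[0],key=cv2.contourArea); h=c[:,0]
    h=cv2.convexHull(c)[:,0]
    P=np.array([onz(cb,p,z)[:2] for p in h]); A=np.c_[2*P,np.ones(len(P))]
    s=np.linalg.lstsq(A,(P**2).sum(1),rcond=None)[0]; print(name,s[:2].round(4),np.sqrt(s[2]+s[0]**2+s[1]**2).round(4))
circ(cv2.inRange(hb,(60,60,20),(90,255,255)),.13,(235,160,305,232),'bowl')
circ(cv2.inRange(hb,(8,50,100),(28,255,255)),.006,(335,155,425,245),'pad')
for n,q in dict(bike=(235,90),bottle=(352,80),driverA=(490,150),driverB=(503,65)).items(): print(n,onz(cb,top(q),.02).round(3))
for q in [(500,185),(580,235),(530,320),(447,273)]: print('tray corner',onz(cb,top(q),.01).round(3))
for q in [(545,235),(505,213),(485,262),(522,280)]: print('parts',onz(cb,top(q),.015).round(3))
print('handle',onz(cb,top((505,240)),.075).round(3),onz(cb,top((548,256)),.075).round(3))
E
```

```text
blade/tongue tip (array([0.454, 0.341, 0.138]), np.float64(0.0864))
lug (array([0.506, 0.328, 0.118]), np.float64(0.0281))
bowl [0.5212 0.0838] 0.104
pad [ 0.5123 -0.3166] 0.1493
bike [0.786 0.15  0.02 ]
bottle [ 0.802 -0.053  0.02 ]
driverA [ 0.677 -0.287  0.02 ]
driverB [ 0.827 -0.313  0.02 ]
tray corner [ 0.618 -0.304  0.01 ]
tray corner [ 0.531 -0.438  0.01 ]
tray corner [ 0.388 -0.35   0.01 ]
tray corner [ 0.468 -0.212  0.01 ]
parts [ 0.531 -0.378  0.015]
parts [ 0.569 -0.311  0.015]
parts [ 0.485 -0.276  0.015]
parts [ 0.455 -0.337  0.015]
handle [ 0.514 -0.304  0.075] [ 0.487 -0.373  0.075]
```

Rough positions are in hand. The interface has no direct tilt, so I need to know what an out-of-reach command does to the tool's orientation. I test that up in free air.

Request:
play_rows(
  moves=[
    {"claw": 8,"delta_pos": [0,5,-6],"twist": 0},
    {"claw": 8,"delta_pos": [0,10,-12],"twist": 0},
    {"claw": 8,"delta_pos": [0,15,-12],"twist": 0},
    {"claw": 8,"delta_pos": [0,20,-12],"twist": 0},
    {"claw": 8,"delta_pos": [0,25,-12],"twist": 0},
    {"claw": 8,"delta_pos": [0,30,-12],"twist": 0},
    {"claw": 8,"delta_pos": [0,35,-12],"twist": 0},
    {"claw": 8,"delta_pos": [0,40,-12],"twist": 0},
  ],
)

```text
clock: 2.1
tcp_pos: [0.3619, -0.7368, 0.2611]
orientation: [0.032, 0.974, 0.226, 0.006]
wrist_force: [-0.7, 0.3, -0.2]
finger_gap: 0.0802
```

```bash
python3 - <<'E'
from h import *
s=get_state(); print(s)
E
```

```text
{'clock': 2.1, 'joint_pos': array([-1.21353673,  0.93505103,  1.26477188,  1.83570641,  0.00412274,
        1.47136521]), 'qvel': array([ 0.00859267,  0.12806288, -0.00031629, -0.16275437,  0.00153028,
        0.00823731]), 'tau': array([-8.72423546e-02, -7.38205719e+01,  2.80983210e+01, -4.49444968e-01,
        1.57272583e-02, -9.01389081e-03]), 'tcp_pos': array([ 0.36185496, -0.73679891,  0.26114713]), 'orientation': array([0.03186593, 0.97351372, 0.22631187, 0.00620841]), 'wrist_force': array([-0.74754329,  0.28048201, -0.22688005]), 'ft_torque': array([ 0.04879599,  0.03331425, -0.00011971]), 'finger_gap': 0.0802380235329464}
```

Request:
play_rows(
  moves=[
    {"claw": 8,"delta_pos": [0,-5,0],"twist": 0},
    {"claw": 8,"delta_pos": [0,-10,0],"twist": 0},
    {"claw": 8,"delta_pos": [0,-10,0],"twist": 0},
  ],
)

```text
clock: 2.48
tcp_pos: [0.317, -0.6455, 0.2558]
orientation: [0.032, 0.974, 0.226, 0.006]
wrist_force: [0.4, -0.5, 1.1]
finger_gap: 0.0802
```

```bash
python3 - <<'E'
from h import *
s=get_state(); print(s['joint_pos'],s['tcp_pos'],s['orientation'])
E
```

```text
[-1.22804989  0.55532234  0.53469279  1.48442144  0.00500738  1.45694791] [ 0.31702041 -0.64554209  0.2558371 ] [0.03236586 0.97350522 0.22627663 0.00623932]
```

Useful result: the commanded pose is re-based on the pose reached, so a tilt gained at the reach limit persists. My plan:
1. Turn the handle off with the near-vertical tool.
2. Gain about 20° of tool tilt along the tray's x.
3. Grasp the level tray with the tilted tool.
4. Twist about 90°. This tips the tray on its diagonal by about 1.4 times the tool tilt, and the reverse twist levels it again.

```bash
cat >> h.py <<'E'
from scipy.spatial.transform import Rotation as Ro
def tool():
    s=get_state(); q=s['orientation']; return np.array(s['tcp_pos']),Ro.from_quat([q[1],q[2],q[3],q[0]])
def delta(P):  # world target -> tool-axis cm
    p,R=tool(); return (R.inv().apply(np.array(P)-p)*100).round(1)
E
python3 - <<'E'
from h import *
cb=imaging.camera_info('top')
top=lambda q:(150+q[0]*.45,90+q[1]*.45)
for n,q,z in [('axis',(97,287),.12),('tip',(78,257),.14),('lug',(118,250),.11),('c',(83,240),.145),('c',(145,275),.1),('c',(115,330),.05),('c',(55,298),.1)]: print(n,onz(cb,top(q),z).round(3))
cw=imaging.camera_info('wrist'); p,R=tool(); W=np.linalg.inv(np.array(cw['world_to_cam']))
print('cam in tool',R.inv().apply(W[:3,3]-p).round(3),(R.inv().as_matrix()@W[:3,:3]).round(2).tolist(),cw['fx'])
print('to', delta([.40,.25,.33]))
E
```

```text
axis [0.437 0.349 0.12 ]
tip [0.482 0.376 0.14 ]
lug [0.497 0.32  0.11 ]
c [0.509 0.367 0.145]
c [0.458 0.278 0.1  ]
c [0.372 0.338 0.05 ]
c [0.421 0.424 0.1  ]
cam in tool [ 0.073 -0.    -0.169] [[0.0, -0.96, -0.28], [1.0, 0.0, -0.0], [0.0, -0.28, 0.96]] 358.41756922083715
to [ 46.9 -76.1 -12.6]
```

Request:
play_rows(
  moves=[
    {"claw": 0,"delta_pos": [3,-5,-2],"twist": 0},
    {"claw": 0,"delta_pos": [6,-10,-4],"twist": 0},
    {"claw": 0,"delta_pos": [9,-15,-6],"twist": 0},
    {"claw": 0,"delta_pos": [12,-20,-8],"twist": 0},
    {"claw": 0,"delta_pos": [15,-25,-9],"twist": 0},
    {"claw": 0,"delta_pos": [18,-30,-10],"twist": 0},
    {"claw": 0,"delta_pos": [21,-35,-11],"twist": 0},
    {"claw": 0,"delta_pos": [24,-40,-11.5],"twist": 0},
    {"claw": 0,"delta_pos": [27,-45,-12],"twist": 0},
    {"claw": 0,"delta_pos": [30,-50,-12],"twist": 0},
    {"claw": 0,"delta_pos": [33,-55,-12],"twist": 0},
    {"claw": 0,"delta_pos": [36,-60,-12],"twist": 0},
  ],
)

```text
clock: 3.98
tcp_pos: [0.3736, 0.0583, 0.3372]
orientation: [0.032, 0.974, 0.226, 0.009]
wrist_force: [0.8, 0.4, -0.0]
finger_gap: 0.0001
```

```bash
python3 - <<'E'
from h import *
print(tool()[0],get_state()['orientation'],get_state()['joint_pos'],delta([.46,.35,.33]))
E
```

```text
[0.37357239 0.05828015 0.33723764] [0.03164919 0.97354573 0.22612856 0.00853944] [-0.00801958 -0.09917622 -0.10450701  1.53400543 -0.05754362  2.67621502] [ 20.6 -22.4  -0.7]
```

Request:
play_rows(
  moves=[
    {"claw": 0,"delta_pos": [3,-4.5,0],"twist": -10.6},
    {"claw": 0,"delta_pos": [6,-9,0],"twist": -21.2},
    {"claw": 0,"delta_pos": [9,-13.5,0],"twist": -31.8},
    {"claw": 0,"delta_pos": [12,-18,0],"twist": -42.4},
    {"claw": 0,"delta_pos": [14.5,-22,0],"twist": -53},
    {"claw": 0,"delta_pos": [16.7,-26,0],"twist": -63.6},
    {"claw": 0,"delta_pos": [16.7,-26,0],"twist": -74.2},
    {"claw": 0,"delta_pos": [16.7,-26,0],"twist": -84.8},
    {"claw": 0,"delta_pos": [16.7,-26,0],"twist": -95.4},
    {"claw": 0,"delta_pos": [16.7,-26,0],"twist": -106},
    {"claw": 0,"delta_pos": [16.7,-26,0],"twist": -116.6},
    {"claw": 0,"delta_pos": [16.7,-26,0],"twist": -124},
  ],
)

```text
clock: 5.48
tcp_pos: [0.4091, 0.3632, 0.3205]
orientation: [0.021, 0.255, 0.966, -0.023]
wrist_force: [0.4, 0.9, 0.7]
finger_gap: 0.0001
```

```bash
python3 - <<'E'
from h import *
p,R=tool(); print(p,R.as_matrix().round(2).tolist(),get_state()['joint_pos'])
im,c=snap('wrist'); import pickle; pickle.dump((im,c),open('w1.pkl','wb'))
cv2.imwrite('pics/w1.png',cv2.resize(im[:,:,::-1],(800,500),interpolation=cv2.INTER_CUBIC))
E
```

```text
[0.40908965 0.36319014 0.32053134] [[-0.87, 0.49, 0.03], [0.49, 0.87, -0.06], [-0.05, -0.03, -1.0]] [ 0.61647352  0.26925214  0.26283079  1.57298566 -0.06203265  1.13268291]
```

View pics/w1.png

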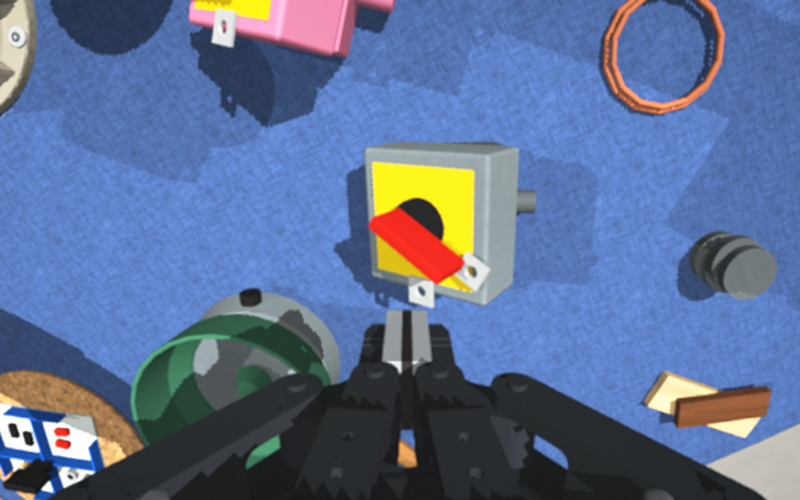

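Grey isolator: tongue hole at (472,271), lug hole at (422,292), boss near (418,224), blade from (385,215) to (450,272). Next I fit the isolator pose.

```bash
cat > iso.py <<'E'
from h import *
import pickle
from scipy.optimize import least_squares
im,cw=pickle.load(open('w1.pkl','rb')); cb=imaging.camera_info('top')
def fr(yaw):
    t=np.radians(35); r=np.array([np.sin(yaw),-np.cos(yaw),0]); f=np.array([np.cos(yaw),np.sin(yaw),0])
    return f*np.cos(t)+[0,0,np.sin(t)], r, -f*np.sin(t)+np.array([0,0,np.cos(t)])
def pts(v):
    A=v[:3]; u,r,n=fr(v[3]); b=np.cos(v[4])*u+np.sin(v[4])*r
    return A,u,r,n,b,A+.063*r+v[5]*n,A+.063*b+v[5]*n,A+.009*n
W=lambda p:np.array(p)*.8
T=lambda q:np.array((150+q[0]*.45,90+q[1]*.45))
def res(v):
    A,u,r,n,b,L,H,B=pts(v)
    return np.concatenate([(proj(cw,[L,H])-[W((422,292)),W((472,271))]).ravel(),((proj(cw,[B])-W((418,224)))/2).ravel(),
      ((proj(cb,[L,H])-[T((118,250)),T((78,257))])/1).ravel(),[(v[2]-.0995)/.01,(v[5]-.02)/.01]])
s=least_squares(res,[.44,.35,.1,1.05,.45,.02]); v=s.x
E
python3 - <<'E'
from iso import *
print(v.round(4),s.fun.round(2)); np.save('v.npy',v)
A,u,r,n,b,L,H,B=pts(v); side=np.cross(n,b)
o=im[:,:,::-1].copy()
for P in [A+n*.045+b*x+side*y for x in(-.023,.055) for y in(-.006,.006)]+[L,H,B]: cv2.circle(o,tuple(int(k) for k in proj(cw,[P])[0].round()),1,(255,0,255),-1)
cv2.imwrite('pics/c1.png',cv2.resize(o[100:260,260:440],(720,640)[:2],interpolation=0)[:600])
E
```

```text
[0.4403 0.3567 0.0947 1.1486 0.5401 0.0137] [-0.06  0.14 -0.28 -0.3   0.44  0.73 -0.71  0.86  0.   -0.56 -0.48 -0.63]
```

View pics/c1.png

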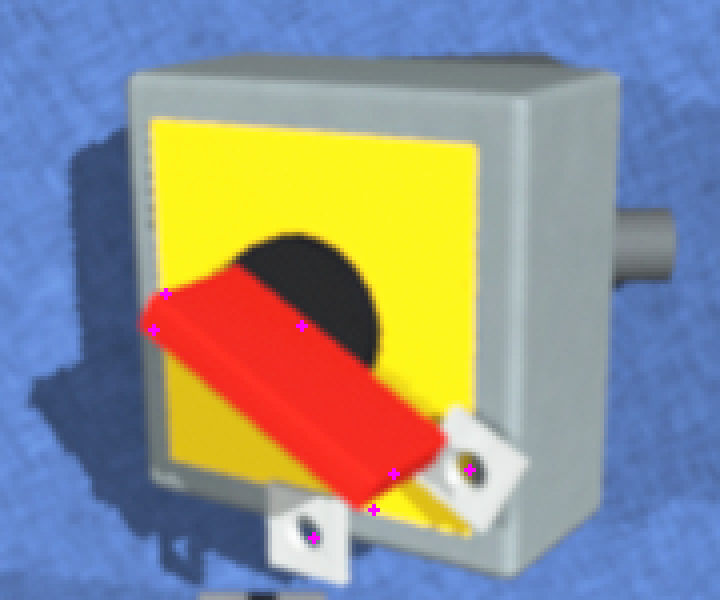

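```bash
python3 - <<'E'
from iso import *
A,u,r,n,_,L,H,B=pts(v)
def tip(th,off,h=.022): 
    b=np.cos(th)*u+np.sin(th)*r; m=-np.sin(th)*u+np.cos(th)*r
    return A+.045*b-m*off+h*n
P=tip(.54,.036)
print('start',P,'above',delta(P+[0,0,.06]),'at',delta(P))
p,R=tool()
for th in np.arange(.54,1.58,.172):
    e=.011*np.cos(th)+.007*np.sin(th)+.006
    print(round(th,2),(R.inv().apply(tip(th,e)-P)*100).round(1))
print('over 4mm',(R.inv().apply(tip(1.571,.009)-P)*100).round(1),'8',(R.inv().apply(tip(1.571,.005)-P)*100).round(1))
E
```

```text
start [0.44724913 0.39102162 0.14543047] above [-1.4  4.7 11.4] at [-1.   4.9 17.4]
0.54 [-1.5 -0.6  0.6]
0.71 [-2.3 -0.6  0.8]
0.88 [-3.1 -0.9  1. ]
1.06 [-3.9 -1.2  1.4]
1.23 [-4.6 -1.7  1.8]
1.4 [-5.1 -2.3  2.4]
1.57 [-5.4 -3.   2.9]
over 4mm [-5.5 -3.3  3.2] 8 [-5.5 -3.7  3.4]
```

Request:
play_rows(
  moves=[
    {"claw": 0,"delta_pos": [-0.5,4.9,5],"twist": 0},
    {"claw": 0,"delta_pos": [-1,4.9,10],"twist": 0},
    {"claw": 0,"delta_pos": [-1,4.9,14],"twist": 0},
    {"claw": 0,"delta_pos": [-1,4.9,17.4],"twist": 0},
    {"claw": 0,"delta_pos": [-1,4.9,17.4],"twist": 0},
  ],
)

```text
clock: 6.15
tcp_pos: [0.445, 0.3893, 0.1422]
orientation: [0.019, 0.258, 0.966, -0.026]
wrist_force: [0.7, 0.7, -0.4]
finger_gap: 0.0
```

Request:
play_rows(
  moves=[
    {"claw": 0,"delta_pos": [-0.8,-0.3,0.3],"twist": 0},
    {"claw": 0,"delta_pos": [-1.5,-0.6,0.6],"twist": 0},
    {"claw": 0,"delta_pos": [-2.3,-0.6,0.8],"twist": 0},
    {"claw": 0,"delta_pos": [-3.1,-0.9,1.0],"twist": 0},
    {"claw": 0,"delta_pos": [-3.9,-1.2,1.4],"twist": 0},
    {"claw": 0,"delta_pos": [-4.6,-1.7,1.8],"twist": 0},
  ],
)

```text
clock: 6.9
tcp_pos: [0.4802, 0.3523, 0.1299]
orientation: [0.021, 0.257, 0.966, -0.023]
wrist_force: [3.7, 2.5, 4.5]
finger_gap: -0.0002
```

Request:
play_rows(
  moves=[
    {"claw": 0,"delta_pos": [-0.5,-0.6,0.6],"twist": 0},
    {"claw": 0,"delta_pos": [-0.8,-1.3,1.1],"twist": 0},
    {"claw": 0,"delta_pos": [-0.9,-1.6,1.4],"twist": 0},
    {"claw": 0,"delta_pos": [-0.9,-1.8,1.5],"twist": 0},
    {"claw": 0,"delta_pos": [-0.9,-1.8,1.5],"twist": 0},
  ],
)

```text
clock: 7.52
tcp_pos: [0.4771, 0.3307, 0.1147]
orientation: [0.02, 0.257, 0.966, -0.025]
wrist_force: [0.9, 0.4, 1.2]
finger_gap: 0.0
```

Request:
play_rows(
  moves=[
    {"claw": 0,"delta_pos": [0,-0.3,0.2],"twist": 0},
    {"claw": 0,"delta_pos": [0,-0.6,0.4],"twist": 0},
    {"claw": 0,"delta_pos": [0,-0.6,0.4],"twist": 0},
  ],
)

```text
clock: 7.9
tcp_pos: [0.4739, 0.3252, 0.1109]
orientation: [0.019, 0.257, 0.966, -0.025]
wrist_force: [2.0, 0.7, 0.5]
finger_gap: -0.0
```

```bash
python3 - <<'E'
from h import *
im,c=snap('wrist')
cv2.imwrite('pics/c2.png',cv2.resize(im[100:300,220:440,::-1],(660,600),interpolation=cv2.INTER_CUBIC))
E
```

```text
(no output)
```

View pics/c2.png

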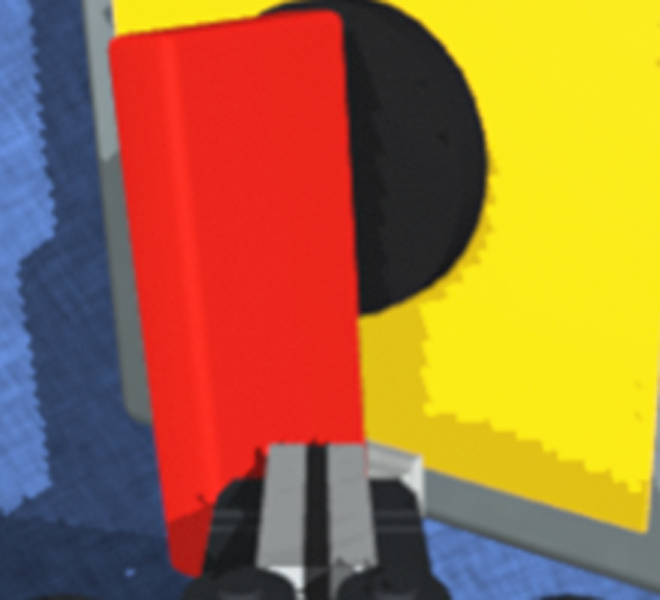

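The handle is close to off, but there's no stop force yet. I keep pushing.

Request:
play_rows(
  moves=[
    {"claw": 0,"delta_pos": [0,-0.3,0.2],"twist": 0},
    {"claw": 0,"delta_pos": [0,-0.6,0.4],"twist": 0},
    {"claw": 0,"delta_pos": [0,-0.6,0.4],"twist": 0},
  ],
)

```text
clock: 8.32
tcp_pos: [0.4736, 0.3236, 0.1097]
orientation: [0.021, 0.257, 0.966, -0.02]
wrist_force: [2.3, 10.3, 7.1]
finger_gap: 0.0001
```

Request:
play_rows(
  moves=[
    {"claw": 0,"delta_pos": [0,-0.2,0.1],"twist": 0},
    {"claw": 0,"delta_pos": [0,-0.2,0.1],"twist": 0},
    {"claw": 0,"delta_pos": [0,1.5,-1],"twist": 0},
    {"claw": 0,"delta_pos": [0,3,-5],"twist": 0},
    {"claw": 0,"delta_pos": [0,3,-11],"twist": 0},
    {"claw": 0,"delta_pos": [0,3,-17],"twist": 0},
    {"claw": 0,"delta_pos": [3,3,-20],"twist": 0},
    {"claw": 0,"delta_pos": [3,3,-20],"twist": 0},
  ],
)

```text
clock: 9.32
tcp_pos: [0.4544, 0.3734, 0.3071]
orientation: [0.021, 0.256, 0.966, -0.023]
wrist_force: [0.5, -0.9, -0.2]
finger_gap: 0.0002
```

```bash
python3 - <<'E'
from h import *
p,R=tool(); print(p,get_state()['joint_pos'])
im,c=snap('wrist')
x,y=proj(c,[[.46,.33,.11]])[0].astype(int); print(x,y)
x0,y0=max(0,x-80),max(0,min(y-75,250))
cv2.imwrite('pics/c3.png',cv2.resize(im[y0:y0+150,x0:x0+160,::-1],(640,600),interpolation=cv2.INTER_CUBIC))
E
```

```text
[0.45436745 0.37336373 0.30713544] [ 0.58604831  0.35146346  0.34411613  1.57066213 -0.06219256  1.10476404]
297 181
```

View pics/c3.png

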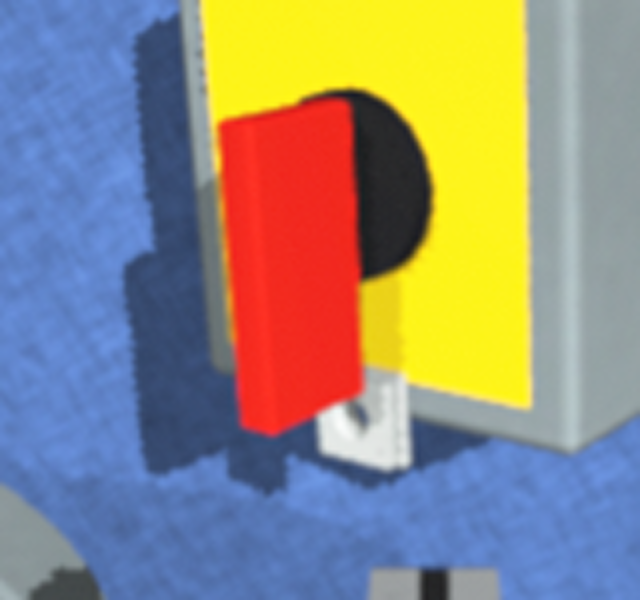

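The tongue sits on the lug, the holes coincide at crop (355,418), and the blade is parallel to the face edges, so the handle is off. Now I build tool tilt toward azimuth −123° by pushing inward at the inner reach limit.

Request:
play_rows(
  moves=[
    {"claw": 8,"delta_pos": [5,-4,-2],"twist": 0},
    {"claw": 8,"delta_pos": [10,-8,-3],"twist": 0},
    {"claw": 8,"delta_pos": [14,-12,-3],"twist": 0},
    {"claw": 8,"delta_pos": [18.5,-15,-3],"twist": 0},
    {"claw": 8,"delta_pos": [18.5,-21,-3],"twist": 0},
    {"claw": 8,"delta_pos": [18.5,-27,-3],"twist": 0},
    {"claw": 8,"delta_pos": [18.5,-33,-3],"twist": 0},
    {"claw": 8,"delta_pos": [18.5,-33,-3],"twist": 0},
  ],
)

```text
clock: 10.38
tcp_pos: [0.1275, 0.177, 0.3363]
orientation: [0.02, 0.258, 0.966, -0.025]
wrist_force: [1.3, 0.3, -0.5]
finger_gap: 0.0798
```

```bash
cat >> h.py <<'E'
def tilt():
    p,R=tool(); z=R.as_matrix()[:,2]; x=R.as_matrix()[:,0]; s=get_state()
    print('t',s['clock'],'p',p.round(3),'r',np.hypot(*p[:2]).round(3),'tilt',np.arccos(-z[2]).round(3),'az',np.degrees(np.arctan2(z[1],z[0])).round(1),'xaz',np.degrees(np.arctan2(x[1],x[0])).round(1),'q',np.array(s['joint_pos']).round(3),'F',np.array(s['wrist_force']).round(1))
E
python3 -c "
from h import *
tilt()"
```

```text
t 10.375 p [0.128 0.177 0.336] r 0.218 tilt 0.064 az -66.7 xaz 150.1 q [ 0.668 -0.369 -0.297  1.659 -0.062  1.192] F [ 1.3  0.3 -0.5]
```

```bash
cat > kin.py <<'E'
import numpy as np
from scipy.optimize import least_squares
D=np.array([[.313,.046,1.304,.575,.205],[.935,1.265,1.836,.821,.261],[.5553,.5347,1.4844,.719,.2558],[-.0992,-.1045,1.534,.378,.337],[.2693,.2628,1.573,.547,.3205],[.3515,.3441,1.5707,.588,.307],[-.369,-.297,1.659,.218,.336]])
def fk(k,q):
    r0,z0,L1,L2,c,Lt=k; a=q[1]-q[0]+c; d=q[2]+q[0]-q[1]
    return r0+L1*np.sin(q[0])+L2*np.cos(a)+Lt*np.cos(d), z0+L1*np.cos(q[0])+L2*np.sin(a)-Lt*np.sin(d), d
f=least_squares(lambda k:np.concatenate([np.array(fk(k,r[:3])[:2])-r[3:] for r in D]+[[(k[5]-.28)*.01,k[0]*.01,(k[1]-.2)*.01]]),[0,.2,.3,.3,0,.28])
k=f.x
lo=[-.86,-1.03,-2.2]; hi=[1.69,1.26,2.34]
E
python3 - <<'E'
from kin import *
print(k.round(3),(f.fun*1000).round(1))
# tool-down workspace limits
for z in(.15,.25,.35,.45,.55,.65):
    ok=[]
    for r in np.arange(.1,.95,.01):
        s=least_squares(lambda q:np.array(fk(k,q))-[r,z,np.pi/2],[.3,.3,1.5],bounds=(lo,hi))
        if s.cost<1e-7: ok.append((r,s.x))
    if ok: print(z,ok[0][0].round(2),ok[0][1].round(2),ok[-1][0].round(2),ok[-1][1].round(2))
# weight estimate from datum 2
for w in(.05,.1,.2,.4,1):
    s=least_squares(lambda q:(np.array(fk(k,q))-[.975,.326,np.pi/2])*[1,1,w],[.6,.8,1.5],bounds=(lo,hi)); print(w,s.x.round(2),np.round(fk(k,s.x),3))
E
```

```text
[0.007 0.24  0.516 0.412 0.136 0.471] [-1.1  1.2 -0.8  0.8 -0.2  0.3  1.  -0.5  1.4 -0.8  1.5 -0.6 -1.7 -0.5
  1.9  0.1  0.4]
0.15 0.1 [-0.66 -0.86  1.37] 0.84 [1.   1.12 1.69]
0.25 0.1 [-0.65 -0.62  1.61] 0.79 [0.9  1.16 1.83]
0.35 0.1 [-0.6  -0.35  1.82] 0.72 [0.77 1.17 1.97]
0.45 0.1 [-0.5  -0.05  2.02] 0.63 [0.65 1.23 2.15]
0.55 0.1 [-0.37  0.31  2.25] 0.5 [0.48 1.24 2.33]
0.05 [0.91 1.26 1.49] [0.973 0.325 1.139]
0.1 [0.91 1.26 1.51] [0.968 0.321 1.154]
0.2 [0.91 1.26 1.55] [0.948 0.308 1.203]
0.4 [0.93 1.26 1.66] [0.901 0.279 1.326]
1 [0.96 1.26 1.8 ] [0.834 0.242 1.502]
```

```bash
python3 - <<'E'
from kin import *
def push(q,dr,dz):
    r,z,d=fk(k,q); 
    s=least_squares(lambda x:np.array(fk(k,x))-[r+dr,z+dz,d],q,bounds=(lo,hi)); return s.x
q0=least_squares(lambda q:np.array(fk(k,q))-[.45,.35,np.pi/2],[.3,.3,1.5],bounds=(lo,hi)).x
for ang in range(0,360,30):
    q=q0.copy(); out=[]
    for i in range(3):
        q=push(q,.7*np.cos(np.radians(ang)),.7*np.sin(np.radians(ang))); r,z,d=fk(k,q); out.append((round(np.pi/2-d,2),r.round(2),z.round(2)))
    print(ang,out,q.round(2))
E
```

```text
0 [(np.float64(0.13), np.float64(0.88), np.float64(0.21)), (np.float64(0.38), np.float64(1.07), np.float64(0.06)), (np.float64(0.62), np.float64(1.2), np.float64(-0.02))] [1.36 1.26 0.85]
30 [(np.float64(0.16), np.float64(0.75), np.float64(0.41)), (np.float64(0.42), np.float64(0.91), np.float64(0.4)), (np.float64(0.69), np.float64(1.06), np.float64(0.42))] [0.87 1.26 1.27]
60 [(np.float64(0.14), np.float64(0.56), np.float64(0.56)), (np.float64(0.36), np.float64(0.61), np.float64(0.61)), (np.float64(0.61), np.float64(0.69), np.float64(0.68))] [0.39 1.26 1.83]
90 [(np.float64(0.12), np.float64(0.37), np.float64(0.63)), (np.float64(0.31), np.float64(0.33), np.float64(0.69)), (np.float64(0.49), np.float64(0.3), np.float64(0.75))] [0.   1.26 2.34]
120 [(np.float64(0.08), np.float64(0.17), np.float64(0.62)), (np.float64(0.23), np.float64(0.08), np.float64(0.63)), (np.float64(0.38), np.float64(0.05), np.float64(0.65))] [-0.5   0.65  2.34]
150 [(np.float64(0.03), np.float64(-0.03), np.float64(0.52)), (np.float64(0.07), np.float64(-0.12), np.float64(0.45)), (np.float64(0.09), np.float64(-0.12
[... 514 characters left out ...]
-0.18), np.float64(0.18), np.float64(-0.6)), (np.float64(-0.26), np.float64(0.18), np.float64(-0.63))] [ 1.69 -0.56 -0.42]
270 [(np.float64(-0.0), np.float64(0.45), np.float64(-0.35)), (np.float64(-0.01), np.float64(0.48), np.float64(-0.7)), (np.float64(-0.02), np.float64(0.5), np.float64(-0.7))] [ 1.69 -0.05 -0.15]
300 [(np.float64(0.0), np.float64(0.8), np.float64(-0.26)), (np.float64(0.12), np.float64(0.87), np.float64(-0.58)), (np.float64(0.23), np.float64(0.85), np.float64(-0.62))] [1.69 0.56 0.22]
330 [(np.float64(0.06), np.float64(0.94), np.float64(-0.03)), (np.float64(0.27), np.float64(1.05), np.float64(-0.32)), (np.float64(0.46), np.float64(1.1), np.float64(-0.42))] [1.69 1.13 0.55]
```

Request:
play_rows(
  moves=[
    {"claw": 8,"delta_pos": [-4.7,1,-2.5],"twist": 0},
    {"claw": 8,"delta_pos": [-9.4,2,-5],"twist": 0},
    {"claw": 8,"delta_pos": [-14.1,3,-7.5],"twist": 0},
    {"claw": 8,"delta_pos": [-18.8,4,-10],"twist": 0},
    {"claw": 8,"delta_pos": [-23.5,5,-12.5],"twist": 0},
    {"claw": 8,"delta_pos": [-28.3,6,-15],"twist": 0},
    {"claw": 8,"delta_pos": [-29.8,0.4,-15],"twist": 0},
    {"claw": 8,"delta_pos": [-31.4,-5.2,-15],"twist": 0},
    {"claw": 8,"delta_pos": [-33,-10.9,-14.5],"twist": 0},
    {"claw": 8,"delta_pos": [-34.6,-16.6,-14],"twist": 0},
    {"claw": 8,"delta_pos": [-36.1,-22.3,-14],"twist": 0},
    {"claw": 8,"delta_pos": [-37.7,-28,-13.5],"twist": 0},
  ],
)

```text
clock: 11.88
tcp_pos: [0.3134, -0.2445, 0.4999]
orientation: [0.019, 0.258, 0.966, -0.024]
wrist_force: [1.3, 1.3, -0.6]
finger_gap: 0.08
```

```bash
python3 -c "
from h import *
tilt();print(delta([.28,-.33,.5]),delta([-.05,-.45,.5]),delta([-.25,-.37,.5]))"
```

```text
t 11.875 p [ 0.313 -0.244  0.5  ] r 0.397 tilt 0.061 az -66.5 xaz 150.2 q [-0.85   0.019  0.427  1.921 -0.019 -0.329] F [ 1.3  1.3 -0.6]
[-1.4 -9.1  0.4] [ 21.3 -35.9   0.3] [ 42.6 -39.   -0.7]
```

Request:
play_rows(
  moves=[
    {"claw": 8,"delta_pos": [3,-5.1,0],"twist": 0},
    {"claw": 8,"delta_pos": [6,-10.2,0],"twist": 0},
    {"claw": 8,"delta_pos": [9.1,-15.3,0],"twist": 0},
    {"claw": 8,"delta_pos": [12.2,-20.4,0],"twist": 0},
    {"claw": 8,"delta_pos": [15.2,-25.6,0],"twist": 0},
    {"claw": 8,"delta_pos": [18.2,-30.8,0],"twist": 0},
    {"claw": 8,"delta_pos": [21.3,-35.9,0],"twist": 0},
    {"claw": 8,"delta_pos": [27,-36.7,0],"twist": 0},
    {"claw": 8,"delta_pos": [32,-37.5,0],"twist": 0},
    {"claw": 8,"delta_pos": [37,-38.3,-1],"twist": 0},
    {"claw": 8,"delta_pos": [42,-39,-1],"twist": 0},
    {"claw": 8,"delta_pos": [42,-39,-1],"twist": 0},
  ],
)

```text
clock: 13.38
tcp_pos: [-0.2486, -0.3703, 0.5013]
orientation: [0.021, 0.26, 0.965, -0.022]
wrist_force: [-0.3, -0.6, -0.4]
finger_gap: 0.0802
```

```bash
python3 - <<'E'
from h import *
tilt()
p,R=tool(); q1=get_state()['joint_pos'][0]
for a in(60,80,90): 
    e=np.radians(a); print(a,(R.inv().apply([np.cos(q1)*np.cos(e),np.sin(q1)*np.cos(e),np.sin(e)])*75).round(1))
im,c=snap('top'); cv2.imwrite('pics/t2raw.png',im[:,:,::-1])
w=im[150:250,325:435]; hsv=cv2.cvtColor(w,cv2.COLOR_RGB2HSV)
m=cv2.inRange(hsv,(0,0,185),(179,45,255))|cv2.inRange(hsv,(100,110,60),(120,255,255))
m=cv2.inRange(hsv,(0,0,185),(179,45,255))
m=cv2.morphologyEx(m,cv2.MORPH_CLOSE,np.ones((7,7))); cc=max(cv2.findContours(m,0,1)[0],key=cv2.contourArea)
rect=cv2.boxPoints(cv2.minAreaRect(cc))+[325,150]; P=np.array([onz(c,q,.012)[:2] for q in rect]); print(P.round(3).tolist(),'c',P.mean(0).round(4))
for i in range(4): d=P[(i+1)%4]-P[i]; print(np.linalg.norm(d).round(3),np.degrees(np.arctan2(d[1],d[0])).round(1))
E
```

```text
t 13.375 p [-0.249 -0.37   0.501] r 0.446 tilt 0.061 az -61.3 xaz 149.8 q [-2.386  0.152  0.582  1.985  0.059 -1.859] F [-0.3 -0.6 -0.4]
60 [  7.3 -38.  -64.3]
80 [ -0.1 -14.8 -73.5]
90 [ -3.9  -2.4 -74.9]
[[0.481, -0.203], [0.626, -0.297], [0.53, -0.442], [0.388, -0.347]] c [ 0.5064 -0.3226]
0.173 -32.9
0.174 -123.5
0.172 146.4
0.172 56.9
```

Request:
play_rows(
  moves=[
    {"claw": 8,"delta_pos": [0.6,-3.2,-5.4],"twist": 0},
    {"claw": 8,"delta_pos": [1.2,-6.4,-10.7],"twist": 0},
    {"claw": 8,"delta_pos": [1.8,-9.5,-16],"twist": 0},
    {"claw": 8,"delta_pos": [2.4,-12.7,-21.4],"twist": 0},
    {"claw": 8,"delta_pos": [3,-15.8,-26.8],"twist": 0},
    {"claw": 8,"delta_pos": [3.7,-19,-32],"twist": 0},
    {"claw": 8,"delta_pos": [4.3,-22.2,-37.5],"twist": 0},
    {"claw": 8,"delta_pos": [4.9,-25.3,-42.9],"twist": 0},
    {"claw": 8,"delta_pos": [5.5,-28.5,-48.2],"twist": 0},
    {"claw": 8,"delta_pos": [6.1,-31.7,-53.6],"twist": 0},
    {"claw": 8,"delta_pos": [6.7,-34.8,-59],"twist": 0},
    {"claw": 8,"delta_pos": [7.3,-38,-64.3],"twist": 0},
  ],
)

```text
clock: 14.92
tcp_pos: [-0.2982, -0.3954, 0.5765]
orientation: [0.011, 0.258, 0.965, -0.043]
wrist_force: [0.1, -0.1, -0.0]
finger_gap: 0.0802
```

```bash
python3 - <<'E'
from h import *
tilt()
E
```

```text
t 14.925 p [-0.298 -0.395  0.576] r 0.495 tilt 0.089 az -90.1 xaz 150.2 q [-2.424  0.439  1.264  2.337  0.067 -1.9  ] F [ 0.1 -0.1 -0. ]
```

```bash
cat >> h.py <<'E'
def dirs(L,els,aoff=0):
    p,R=tool(); q1=get_state()['joint_pos'][0]+np.radians(aoff)
    for a in els:
        e=np.radians(a); print(a,(R.inv().apply([np.cos(q1)*np.cos(e),np.sin(q1)*np.cos(e),np.sin(e)])*L).round(1))
E
python3 -c "
from h import *
dirs(25,[-15,0,20])"
```

```text
-15 [  8.2 -22.3   7.9]
0 [  8.2 -23.6   1.5]
20 [  7.3 -22.8  -7.1]
```

Request:
play_rows(
  moves=[
    {"claw": 8,"delta_pos": [2,-5.9,0.4],"twist": 0},
    {"claw": 8,"delta_pos": [4,-11.8,0.8],"twist": 0},
    {"claw": 8,"delta_pos": [6,-17.7,1.2],"twist": 0},
  ],
)

```text
clock: 15.3
tcp_pos: [-0.3275, -0.3938, 0.5524]
orientation: [0.03, 0.257, 0.965, -0.028]
wrist_force: [-0.5, -0.6, -0.2]
finger_gap: 0.0798
```

```bash
python3 - <<'E'
from h import *
tilt(); dirs(25,[0])
E
```

```text
t 15.3 p [-0.328 -0.394  0.552] r 0.512 tilt 0.082 az -57.9 xaz 150.2 q [-2.474  0.488  1.264  2.337  0.082 -1.953] F [-0.5 -0.6 -0.2]
0 [  9.3 -23.2   0.2]
```

The IK clips at the wrist limit here. A better choice is to grip the bar by its ends (jaws along the tray's x), with the tool tilted toward azimuth −33°. That is straight outward over clear table, and a twist of +90° then tips the corner toward azimuth −168°, from the far side of the bowl. Going back there.

```bash
python3 -c "
from h import *
print(delta([-.05,-.45,.45]),delta([.40,-.20,.35]))"
```

```text
[-26.1   9.4  11.8] [-51.9  53.8  22. ]
```

Request:
play_rows(
  moves=[
    {"claw": 8,"delta_pos": [-5.2,1.9,2.3],"twist": 0},
    {"claw": 8,"delta_pos": [-10.4,3.8,4.7],"twist": 0},
    {"claw": 8,"delta_pos": [-15.7,5.6,7],"twist": 0},
    {"claw": 8,"delta_pos": [-20.9,7.5,9.4],"twist": 0},
    {"claw": 8,"delta_pos": [-26.1,9.4,11.8],"twist": 0},
    {"claw": 8,"delta_pos": [-29,14.4,13],"twist": 0},
    {"claw": 8,"delta_pos": [-32,19.4,14],"twist": 0},
    {"claw": 8,"delta_pos": [-34.9,24.4,15.2],"twist": 0},
    {"claw": 8,"delta_pos": [-37.8,29.4,16.4],"twist": 0},
    {"claw": 8,"delta_pos": [-40.7,34.4,17.5],"twist": 0},
    {"claw": 8,"delta_pos": [-43.6,39.4,18.7],"twist": 0},
    {"claw": 8,"delta_pos": [-46.5,44.4,19.8],"twist": 0},
  ],
)

```text
clock: 16.8
tcp_pos: [0.3069, -0.2518, 0.3714]
orientation: [0.03, 0.257, 0.966, -0.03]
wrist_force: [0.7, -0.6, -0.3]
finger_gap: 0.08
```

```bash
python3 -c "
from h import *
tilt(); print(delta([.64,-.20,.33]),delta([.82,-.28,.33]))"
```

```text
t 16.8 p [ 0.307 -0.252  0.371] r 0.397 tilt 0.084 az -59.7 xaz 150.3 q [-0.879 -0.102 -0.025  1.565 -0.014 -0.359] F [ 0.7 -0.6 -0.3]
[-26.   21.2   5.2] [-45.5  23.3   6.5]
```

Request:
play_rows(
  moves=[
    {"claw": 8,"delta_pos": [-4.5,3.6,0.9],"twist": 0},
    {"claw": 8,"delta_pos": [-9,7.2,1.8],"twist": 0},
    {"claw": 8,"delta_pos": [-13.5,10.8,2.7],"twist": 0},
    {"claw": 8,"delta_pos": [-18,14.4,3.6],"twist": 0},
    {"claw": 8,"delta_pos": [-22.5,18,4.5],"twist": 0},
    {"claw": 8,"delta_pos": [-26,21.2,5.2],"twist": 0},
    {"claw": 8,"delta_pos": [-32,21.8,5.5],"twist": 0},
    {"claw": 8,"delta_pos": [-38,22.4,5.5],"twist": 0},
    {"claw": 8,"delta_pos": [-44,23,5.5],"twist": 0},
    {"claw": 8,"delta_pos": [-50,23.6,5.5],"twist": 0},
  ],
)

```text
clock: 18.05
tcp_pos: [0.7744, -0.2698, 0.2935]
orientation: [0.05, 0.256, 0.965, -0.031]
wrist_force: [-0.3, -0.4, 0.3]
finger_gap: 0.08
```

```bash
python3 -c "
from h import *
tilt(); dirs(6.2,[0,20,40])"
```

```text
t 18.05 p [ 0.774 -0.27   0.293] r 0.82 tilt 0.118 az -46.4 xaz 150.4 q [-0.415  0.894  1.26   1.827 -0.045  0.101] F [-0.3 -0.4  0.3]
0 [-6.1  0.7  0.7]
20 [-6.   0.5 -1.5]
40 [-5.1  0.4 -3.4]
```

Request:
play_rows(
  moves=[
    {"claw": 8,"delta_pos": [-6,0.5,-1.5],"twist": 0},
  ],
)

```text
clock: 18.18
tcp_pos: [0.7964, -0.2837, 0.295]
orientation: [0.076, 0.255, 0.963, -0.034]
wrist_force: [-0.1, 0.4, 0.7]
finger_gap: 0.0801
```

```bash
python3 -c "
from h import *
tilt(); dirs(25,[20])"
```

```text
t 18.175 p [ 0.796 -0.284  0.295] r 0.845 tilt 0.167 az -38.9 xaz 150.5 q [-0.421  0.897  1.262  1.774 -0.042  0.093] F [-0.1  0.4  0.7]
20 [-24.5   2.1  -4.7]
```

Request:
play_rows(
  moves=[
    {"claw": 8,"delta_pos": [-6.2,0.5,-1],"twist": 0},
  ],
)

```text
clock: 18.3
tcp_pos: [0.8191, -0.2981, 0.2954]
orientation: [0.101, 0.254, 0.961, -0.037]
wrist_force: [-0.5, -0.5, -0.0]
finger_gap: 0.0802
```

Request:
play_rows(
  moves=[
    {"claw": 8,"delta_pos": [-6.2,0.5,-1],"twist": 0},
  ],
)

```text
clock: 18.42
tcp_pos: [0.8405, -0.3116, 0.2953]
orientation: [0.124, 0.253, 0.959, -0.04]
wrist_force: [-0.2, 0.2, 0.8]
finger_gap: 0.0801
```

Request:
play_rows(
  moves=[
    {"claw": 8,"delta_pos": [-6.2,0.5,-0.8],"twist": 0},
  ],
)

```text
clock: 18.55
tcp_pos: [0.8617, -0.3247, 0.2969]
orientation: [0.148, 0.251, 0.956, -0.043]
wrist_force: [-0.2, 0.7, -0.8]
finger_gap: 0.0798
```

```bash
python3 -c "
from h import *
tilt(); dirs(6.2,[0,20])"
```

```text
t 18.55 p [ 0.862 -0.325  0.297] r 0.921 tilt 0.309 az -31.0 xaz 150.6 q [-0.436  0.916  1.264  1.611 -0.032  0.073] F [-0.2  0.7 -0.8]
0 [-5.9  0.5  1.9]
20 [-6.2  0.4 -0.3]
```

Request:
play_rows(
  moves=[
    {"claw": 8,"delta_pos": [-6,-1.5,0],"twist": 0},
  ],
)

```text
clock: 18.68
tcp_pos: [0.8768, -0.3536, 0.2964]
orientation: [0.169, 0.249, 0.953, -0.046]
wrist_force: [0.4, -0.4, 0.2]
finger_gap: 0.08
```

```bash
cat >> h.py <<'E'
C=np.array([.5064,-.3226]); YAW=np.radians(-123.3)
def grasp(h=0): # TCP target for bar middle, h above along tool axis
    p,R=tool(); z=R.as_matrix()[:,2]; return np.array([*C,.006+.056])+z*.019-z*h
E
python3 -c "
from h import *
tilt(); print(delta(grasp(.12)),delta(grasp(0)))
p,R=tool(); y=R.as_matrix()[:,1]; print('y az',np.degrees(np.arctan2(y[1],y[0])),y[2])"
```

```text
t 18.675 p [ 0.877 -0.354  0.296] r 0.945 tilt 0.353 az -29.9 xaz 150.8 q [-0.461  0.925  1.265  1.558 -0.021  0.046] F [ 0.4 -0.4  0.2]
[ 39.9 -15.3   0.3] [ 39.9 -15.3  12.3]
y az 60.69673099367201 -0.0035941435315445525
```

Request:
play_rows(
  moves=[
    {"claw": 8.3,"delta_pos": [5.7,-2.2,0],"twist": 1},
    {"claw": 8.3,"delta_pos": [11.4,-4.4,0],"twist": 2},
    {"claw": 8.3,"delta_pos": [17.1,-6.6,0],"twist": 3},
    {"claw": 8.3,"delta_pos": [22.8,-8.8,0],"twist": 4},
    {"claw": 8.3,"delta_pos": [28.5,-11,0],"twist": 4},
    {"claw": 8.3,"delta_pos": [34.2,-13.1,0],"twist": 4},
    {"claw": 8.3,"delta_pos": [39.9,-15.3,0.3],"twist": 4},
    {"claw": 8.3,"delta_pos": [39.9,-15.3,0.3],"twist": 4},
  ],
)

```text
clock: 19.68
tcp_pos: [0.4729, -0.3043, 0.1563]
orientation: [0.17, 0.283, 0.943, -0.041]
wrist_force: [-0.1, -0.6, 0.4]
finger_gap: 0.0829
```

```bash
python3 - <<'E'
from h import *
tilt(); print(delta(grasp(0)))
im,c=snap('wrist'); o=im[:,:,::-1].copy()
ex=np.array([np.cos(YAW),np.sin(YAW),0]); ey=np.array([-ex[1],ex[0],0]); O=np.array([*C,.006])
for P in [O+ex*a*.027+ey*b*.006+[0,0,.072] for a in(-1,1) for b in(-1,1)]+[O+ex*a*.085+ey*b*.085+[0,0,.003] for a in(-1,1) for b in(-1,1)]: cv2.circle(o,tuple(int(t) for t in proj(c,[P])[0].round()),2,(255,0,255),-1)
cv2.imwrite('pics/w4.png',cv2.resize(o,(800,500)))
E
```

```text
t 19.675 p [ 0.473 -0.304  0.156] r 0.562 tilt 0.352 az -30.1 xaz 146.4 q [-0.762  0.026 -0.499  0.703  0.081 -0.165] F [-0.1 -0.6  0.4]
[-0.3  0.1 12.1]
```

View pics/w4.png

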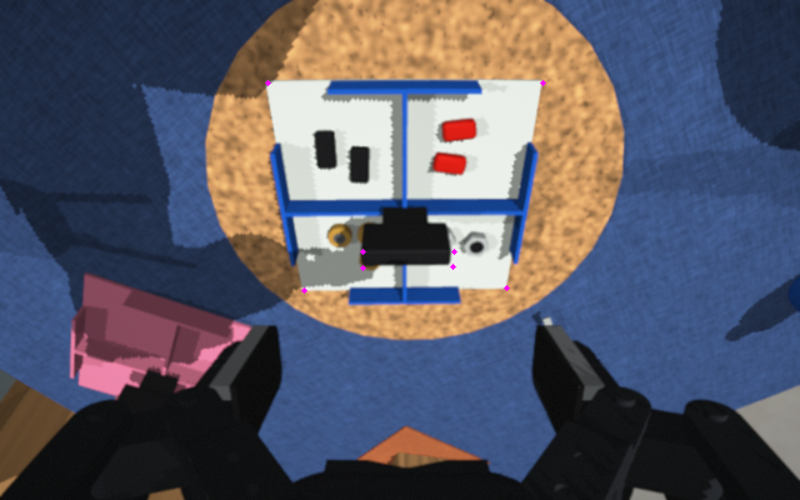

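The markers match the white tray's corners and bar, with the bar centred between the jaws at (406,240). Descend and grip.

Request:
play_rows(
  moves=[
    {"claw": 8.3,"delta_pos": [-0.2,0.1,4],"twist": 0},
    {"claw": 8.3,"delta_pos": [-0.3,0.1,8],"twist": 0},
    {"claw": 8.3,"delta_pos": [-0.3,0.1,11],"twist": 0},
    {"claw": 8.3,"delta_pos": [-0.3,0.1,12.3],"twist": 0},
    {"claw": 8.3,"delta_pos": [-0.3,0.1,12.3],"twist": 0},
    {"claw": 5,"delta_pos": [-0.3,0.1,12.3],"twist": 0},
    {"claw": 5,"delta_pos": [-0.3,0.1,12.3],"twist": 0},
    {"claw": 4.5,"delta_pos": [-0.3,0.1,12.3],"twist": 0},
    {"claw": 4.5,"delta_pos": [-0.3,0.1,12.3],"twist": 0},
    {"claw": 4.5,"delta_pos": [-0.3,0.1,12.3],"twist": 0},
  ],
  force=100,
)

```text
clock: 20.98
tcp_pos: [0.5149, -0.3276, 0.0448]
orientation: [0.171, 0.283, 0.943, -0.042]
wrist_force: [-4.1, 2.5, 8.4]
finger_gap: 0.0496
```

```bash
python3 - <<'E'
from h import *
tilt(); p,R=tool(); 
np.savez('g.npz',p=p,R=R.as_matrix())
print(delta(p+[0,0,.03]), delta(p+[0,0,.20]))
E
```

```text
t 20.975 p [ 0.515 -0.328  0.045] r 0.61 tilt 0.355 az -30.3 xaz 146.4 q [-0.737  0.23  -0.572  0.421  0.072 -0.141] F [-4.1  2.5  8.4]
[-1.   0.1 -2.8] [ -6.9   0.4 -18.8]
```

Request:
play_rows(
  moves=[
    {"claw": 4.2,"delta_pos": [-0.3,0,-1],"twist": 0},
    {"claw": 4.2,"delta_pos": [-0.7,0,-2],"twist": 0},
    {"claw": 4.2,"delta_pos": [-1.4,0.1,-3.8],"twist": 0},
    {"claw": 4.2,"delta_pos": [-1.4,0.1,-3.8],"twist": 0},
  ],
)

```text
clock: 21.48
tcp_pos: [0.5158, -0.3274, 0.0849]
orientation: [0.172, 0.283, 0.943, -0.041]
wrist_force: [0.6, -0.0, -4.4]
finger_gap: 0.0502
```

```bash
python3 - <<'E'
from h import *
tilt(); print(get_state()['finger_gap'])
im,c=snap('wrist'); im2,c2=snap('scene')
o=np.hstack([cv2.resize(im[:,100:540,::-1],(440,400)),cv2.resize(im2[190:330,190:350,::-1],(350,400),interpolation=2)])
cv2.imwrite('pics/l1.png',o)
E
```

```text
t 21.475 p [ 0.516 -0.327  0.085] r 0.611 tilt 0.355 az -30.2 xaz 146.4 q [-0.736  0.183 -0.516  0.524  0.072 -0.141] F [ 0.6 -0.  -4.4]
0.05018527541368811
```

View pics/l1.png

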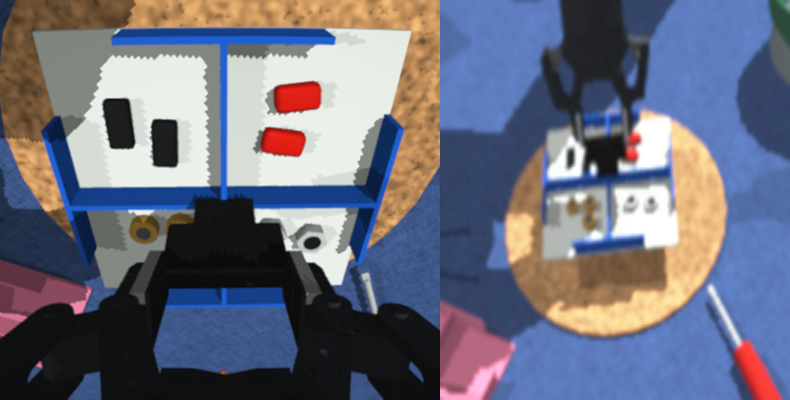

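Tray is held and level, weighs about 0.45 kg, and all parts are in their bays. Next I compute the transit and pour path, keeping the lip over the bowl.

```bash
cat > pour.py <<'E'
from h import *
g=np.load('g.npz'); Rg=Ro.from_matrix(g['R']); Rt0=Ro.from_euler('z',YAW); O0=np.array([*C,.006])
tR=Rg.inv()*Rt0; tO=Rg.inv().apply(O0-g['p'])       # tray in tool
LIP=tO+tR.apply([.077,.077,.003])
def trayinfo():
    p,R=tool(); T=R*tR; n=T.apply([0,0,1]); d=T.inv().apply([n[0],n[1],0]); print('tray',(p+R.apply(tO)).round(3),'tilt',np.degrees(np.arccos(n[2])).round(1),'downdir in tray',np.degrees(np.arctan2(d[1],d[0])).round(0),'lip',(p+R.apply(LIP)).round(3))
def rows(way,R0=None,p0=None):
    """way: list of (lip xyz, twist deg rel. to tool now)"""
    p,R=tool()
    for L,tw in way:
        Rn=R*Ro.from_euler('z',np.radians(tw)); P=np.array(L)-Rn.apply(LIP)
        T=Rn*tR; n=T.apply([0,0,1])
        print((R.inv().apply(P-p)*100).round(1).tolist(),round(tw,1),'tilt',np.degrees(np.arccos(n[2])).round(1),P.round(3))
E
python3 - <<'E'
from pour import *
tilt(); trayinfo(); p,R=tool(); L0=p+R.apply(LIP)
L1=L0+[.0,.05,.13]; L2=np.array([.56,.092,.19])
sm=lambda s:s*s*(3-2*s)
rows([(L0+(L1-L0)*sm(s),0) for s in np.linspace(0,1,9)[1:]])
print()
rows([(L1+(L2-L1)*sm(s),20*sm(s)) for s in np.linspace(0,1,23)[1:]])
E
```

```text
t 21.575 p [ 0.514 -0.326  0.083] r 0.609 tilt 0.351 az -30.1 xaz 146.4 q [-0.736  0.184 -0.518  0.524  0.072 -0.141] F [-1.1  0.9 -5.2]
tray [ 0.506 -0.321  0.044] tilt 0.2 downdir in tray 71.0 lip [ 0.528 -0.428  0.046]
[-0.1, 0.2, -0.6] 0 tilt 0.2 [ 0.514 -0.324  0.088]
[-0.3, 0.7, -2.0] 0 tilt 0.2 [ 0.514 -0.318  0.103]
[-0.6, 1.4, -4.1] 0 tilt 0.2 [ 0.514 -0.31   0.124]
[-0.9, 2.2, -6.5] 0 tilt 0.2 [ 0.514 -0.301  0.148]
[-1.3, 3.0, -8.9] 0 tilt 0.2 [ 0.514 -0.292  0.171]
[-1.6, 3.7, -11.0] 0 tilt 0.2 [ 0.514 -0.284  0.192]
[-1.8, 4.3, -12.5] 0 tilt 0.2 [ 0.514 -0.278  0.207]
[-1.9, 4.4, -13.1] 0 tilt 0.2 [ 0.514 -0.276  0.213]

[-1.8, 4.7, -13.1] 0.1 tilt 0.2 [ 0.515 -0.273  0.213]
[-1.4, 5.4, -13.3] 0.5 tilt 0.3 [ 0.516 -0.265  0.213]
[-0.9, 6.6, -13.5] 1.0 tilt 0.5 [ 0.518 -0.252  0.214]
[-0.2, 8.2, -13.8] 1.7 tilt 0.7 [ 0.52  -0.235  0.215]
[0.6, 10.1, -14.2] 2.6 tilt 1.0 [ 0.523 -0.215  0.216]
[1.5, 12.3, -14.6] 3.7 tilt 1.4 [ 0.526 -0.191  0.217]
[2.6, 14.7, -15.1] 4.8 tilt 1.7 [ 0.53  -0.164  0.218]
[3.7, 17.3, -15.6] 6.0 tilt 2.2 [ 0.533 -0.135  0.22 ]
[4.9, 20.0, -16.1] 7.3 tilt 2.6 [ 0.537 -0.105  0.221]
[6.2, 22.9, -16.7] 8.6 tilt 3.1 [ 0.542 -0.074  0.223]
[7.4, 25.8, -17.3] 10.0 tilt 3.5 [ 0.546 -0.042  0.224]
[8.7, 28.6, -17.8] 11.4 tilt 4.0 [ 0.55  -0.011  0.226]
[9.9, 31.5, -18.4] 12.7 tilt 4.5 [0.554 0.02  0.228]
[11.1, 34.2, -19.0] 14.0 tilt 4.9 [0.558 0.05  0.229]
[12.2, 36.8, -19.5] 15.2 tilt 5.3 [0.562 0.078 0.231]
[13.3, 39.2, -19.9] 16.3 tilt 5.7 [0.566 0.105 0.232]
[14.2, 41.3, -20.4] 17.4 tilt 6.1 [0.569 0.128 0.233]
[15.0, 43.2, -20.7] 18.3 tilt 6.4 [0.571 0.149 0.235]
[15.7, 44.7, -21.1] 19.0 tilt 6.6 [0.574 0.165 0.235]
[16.2, 45.8, -21.3] 19.5 tilt 6.8 [0.575 0.178 0.236]
[16.5, 46.6, -21.4] 19.9 tilt 6.9 [0.576 0.186 0.236]
[16.6, 46.8, -21.5] 20.0 tilt 7.0 [0.577 0.189 0.237]
```

Request:
play_rows(
  moves=[
    {"claw": 4.2,"delta_pos": [-0.1,0.2,-0.6],"twist": 0},
    {"claw": 4.2,"delta_pos": [-0.3,0.7,-2],"twist": 0},
    {"claw": 4.2,"delta_pos": [-0.6,1.4,-4.1],"twist": 0},
    {"claw": 4.2,"delta_pos": [-0.9,2.2,-6.5],"twist": 0},
    {"claw": 4.2,"delta_pos": [-1.3,3,-8.9],"twist": 0},
    {"claw": 4.2,"delta_pos": [-1.6,3.7,-11],"twist": 0},
    {"claw": 4.2,"delta_pos": [-1.8,4.3,-12.5],"twist": 0},
    {"claw": 4.2,"delta_pos": [-1.9,4.6,-13.1],"twist": 0},
    {"claw": 4.2,"delta_pos": [-1.4,5.4,-13.3],"twist": 0.5},
    {"claw": 4.2,"delta_pos": [-0.9,6.6,-13.5],"twist": 1},
    {"claw": 4.2,"delta_pos": [-0.2,8.2,-13.8],"twist": 1.7},
    {"claw": 4.2,"delta_pos": [0.6,10.1,-14.2],"twist": 2.6},
  ],
)

```text
clock: 23.08
tcp_pos: [0.5223, -0.2129, 0.2148]
orientation: [0.17, 0.305, 0.936, -0.036]
wrist_force: [0.4, 0.4, -4.9]
finger_gap: 0.0496
```

```bash
python3 - <<'E'
from pour import *
tilt(); trayinfo(); p,R=tool(); L0=p+R.apply(LIP)
L2=np.array([.56,.092,.19])
f=lambda t:(np.cumsum([0,.7,.9]+[1]*12+[.9,.75,.6,.45,.3,.2,.1])/np.sum([0,.7,.9]+[1]*12+[.9,.75,.6,.45,.3,.2,.1]))
S=f(0)[1:]; rows([(L0+(L2-L0)*s,17.4*s) for s in S])
E
```

```text
t 23.075 p [ 0.522 -0.213  0.215] r 0.564 tilt 0.349 az -30.0 xaz 143.6 q [-0.531 -0.005 -0.381  0.845  0.002  0.099] F [ 0.4  0.4 -4.9]
tray [ 0.514 -0.207  0.176] tilt 1.1 downdir in tray 21.0 lip [ 0.532 -0.314  0.177]
[0.7, 1.5, -0.3] 0.7 tilt 1.3 [ 0.525 -0.196  0.216]
[1.7, 3.4, -0.7] 1.6 tilt 1.6 [ 0.528 -0.175  0.217]
[2.7, 5.6, -1.1] 2.7 tilt 2.0 [ 0.531 -0.151  0.218]
[3.8, 7.7, -1.6] 3.7 tilt 2.3 [ 0.534 -0.127  0.219]
[4.8, 9.8, -2.0] 4.7 tilt 2.7 [ 0.537 -0.103  0.221]
[5.9, 12.0, -2.4] 5.8 tilt 3.0 [ 0.541 -0.079  0.222]
[6.9, 14.1, -2.9] 6.8 tilt 3.4 [ 0.544 -0.055  0.223]
[7.9, 16.2, -3.3] 7.8 tilt 3.7 [ 0.547 -0.031  0.225]
[9.0, 18.3, -3.7] 8.9 tilt 4.1 [ 0.55  -0.008  0.226]
[10.0, 20.5, -4.2] 9.9 tilt 4.4 [0.554 0.016 0.227]
[11.0, 22.6, -4.6] 10.9 tilt 4.8 [0.557 0.04  0.228]
[12.1, 24.7, -5.0] 11.9 tilt 5.1 [0.56  0.064 0.23 ]
[13.1, 26.8, -5.5] 13.0 tilt 5.5 [0.563 0.087 0.231]
[14.2, 28.9, -5.9] 14.0 tilt 5.8 [0.566 0.111 0.232]
[15.1, 30.8, -6.3] 14.9 tilt 6.1 [0.569 0.132 0.234]
[15.9, 32.4, -6.6] 15.7 tilt 6.4 [0.572 0.15  0.235]
[16.5, 33.6, -6.9] 16.3 tilt 6.6 [0.574 0.164 0.235]
[16.9, 34.6, -7.1] 16.8 tilt 6.8 [0.575 0.174 0.236]
[17.2, 35.2, -7.2] 17.1 tilt 6.9 [0.576 0.182 0.236]
[17.4, 35.6, -7.3] 17.3 tilt 7.0 [0.577 0.186 0.237]
[17.6, 35.9, -7.3] 17.4 tilt 7.0 [0.577 0.189 0.237]
```

Request:
play_rows(
  moves=[
    {"claw": 4.2,"delta_pos": [1,2,-0.4],"twist": 1},
    {"claw": 4.2,"delta_pos": [2.1,4.3,-0.9],"twist": 2},
    {"claw": 4.2,"delta_pos": [3.4,6.9,-1.4],"twist": 3.2},
    {"claw": 4.2,"delta_pos": [4.8,9.8,-2],"twist": 4.7},
    {"claw": 4.2,"delta_pos": [6.4,13,-2.7],"twist": 6.3},
    {"claw": 4.2,"delta_pos": [7.9,16.2,-3.3],"twist": 7.8},
    {"claw": 4.2,"delta_pos": [9.5,19.4,-4],"twist": 9.4},
    {"claw": 4.2,"delta_pos": [11,22.6,-4.6],"twist": 10.9},
    {"claw": 4.2,"delta_pos": [12.6,25.7,-5.3],"twist": 12.5},
    {"claw": 4.2,"delta_pos": [14,28.5,-5.9],"twist": 13.9},
    {"claw": 4.2,"delta_pos": [15.1,30.8,-6.3],"twist": 14.9},
    {"claw": 4.2,"delta_pos": [15.9,32.4,-6.6],"twist": 15.7},
  ],
)

```text
clock: 24.58
tcp_pos: [0.5708, 0.151, 0.2339]
orientation: [0.173, 0.429, 0.886, -0.013]
wrist_force: [-0.2, 0.1, -5.4]
finger_gap: 0.0497
```

```bash
python3 - <<'E'
from pour import *
tilt(); trayinfo(); p,R=tool(); L0=p+R.apply(LIP)
L2=np.array([.56,.092,.158])
rows([(L0+(L2-L0)*min(1,s),tw) for s,tw in zip([.35,.6,.8,.9,.95,1,1,1,1,1,1,1],np.linspace(4,70,12))])
E
```

```text
t 24.575 p [0.571 0.151 0.234] r 0.59 tilt 0.35 az -30.0 xaz 127.1 q [ 0.256  0.133 -0.175  1.009 -0.243  1.126] F [-0.2  0.1 -5.4]
tray [0.567 0.162 0.196] tilt 6.4 downdir in tray 14.0 lip [0.557 0.053 0.188]
[0.7, 1.1, 0.8] 4.0 tilt 7.7 [0.578 0.162 0.226]
[0.8, 2.2, 1.4] 10.0 tilt 9.8 [0.587 0.168 0.221]
[0.6, 3.0, 1.8] 16.0 tilt 11.8 [0.595 0.171 0.219]
[0.0, 3.4, 2.0] 22.0 tilt 13.7 [0.603 0.169 0.219]
[-0.8, 3.7, 2.2] 28.0 tilt 15.7 [0.61  0.165 0.221]
[-1.6, 3.8, 2.3] 34.0 tilt 17.6 [0.616 0.159 0.222]
[-2.6, 3.8, 2.3] 40.0 tilt 19.4 [0.621 0.152 0.225]
[-3.5, 3.6, 2.3] 46.0 tilt 21.2 [0.625 0.143 0.228]
[-4.5, 3.3, 2.3] 52.0 tilt 23.0 [0.628 0.134 0.231]
[-5.4, 3.0, 2.3] 58.0 tilt 24.7 [0.631 0.125 0.233]
[-6.2, 2.5, 2.3] 64.0 tilt 26.3 [0.632 0.116 0.236]
[-7.0, 2.0, 2.3] 70.0 tilt 27.9 [0.633 0.106 0.237]
```

Request:
play_rows(
  moves=[
    {"claw": 4.2,"delta_pos": [0.7,1.1,0.8],"twist": 4},
    {"claw": 4.2,"delta_pos": [0.8,2.2,1.4],"twist": 10},
    {"claw": 4.2,"delta_pos": [0.6,3.0,1.8],"twist": 16},
    {"claw": 4.2,"delta_pos": [0,3.4,2.0],"twist": 22},
    {"claw": 4.2,"delta_pos": [-0.8,3.7,2.2],"twist": 28},
    {"claw": 4.2,"delta_pos": [-1.6,3.8,2.3],"twist": 34},
    {"claw": 4.2,"delta_pos": [-2.6,3.8,2.3],"twist": 40},
    {"claw": 4.2,"delta_pos": [-3.5,3.6,2.3],"twist": 46},
    {"claw": 4.2,"delta_pos": [-4.5,3.3,2.3],"twist": 52},
    {"claw": 4.2,"delta_pos": [-5.4,3.0,2.3],"twist": 58},
    {"claw": 4.2,"delta_pos": [-6.2,2.5,2.3],"twist": 64},
    {"claw": 4.2,"delta_pos": [-7.0,2.0,2.3],"twist": 70},
  ],
)

```text
clock: 26.08
tcp_pos: [0.6329, 0.1051, 0.2371]
orientation: [0.149, 0.861, 0.478, 0.089]
wrist_force: [1.0, -0.4, -4.3]
finger_gap: 0.0497
```

Request:
play_rows(
  moves=[
    {"claw": 4.2,"delta_pos": [0,0,0],"twist": 0},
    {"claw": 4.2,"delta_pos": [0,0,0],"twist": 0},
    {"claw": 4.2,"delta_pos": [0,0,0],"twist": 0},
    {"claw": 4.2,"delta_pos": [0,0,0],"twist": 0},
  ],
)

```text
clock: 26.58
tcp_pos: [0.6336, 0.105, 0.2383]
orientation: [0.15, 0.86, 0.48, 0.089]
wrist_force: [-1.0, 0.2, -3.5]
finger_gap: 0.0494
```

```bash
python3 - <<'E'
from pour import *
tilt(); trayinfo()
im,c=snap('scene'); a=im[110:260,300:460,::-1]
im2,c=snap('wrist'); im3,c=snap('top'); b=im2[:,100:540,::-1]; d=im3[150:250,220:320,::-1]
o=np.hstack([cv2.resize(a,(400,375),interpolation=2),cv2.resize(b,(400,375))]); 
cv2.imwrite('pics/p1.png',o); cv2.imwrite('pics/p1t.png',cv2.resize(d,(500,500),interpolation=2))
E
```

```text
t 26.575 p [0.634 0.105 0.238] r 0.642 tilt 0.351 az -30.0 xaz 58.5 q [ 0.148  0.208 -0.076  1.007 -0.216  2.241] F [-1.   0.2 -3.5]
tray [0.654 0.119 0.207] tilt 27.9 downdir in tray 46.0 lip [0.561 0.091 0.159]
```

View pics/p1.png

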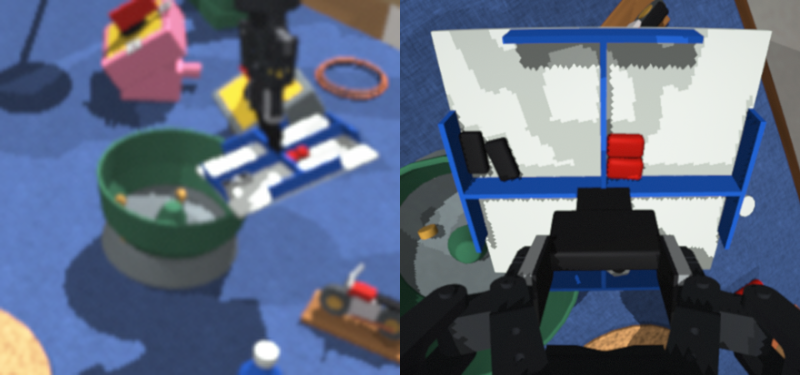

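```bash
python3 - <<'E'
from pour import *
for cam,reg in(('scene',(300,110,460,260)),('top',(225,150,345,250)),('wrist',(0,0,640,400))):
    im,c=snap(cam); x0,y0,x1,y1=reg; w=im[y0:y1,x0:x1]; h=cv2.cvtColor(w,cv2.COLOR_RGB2HSV)
    m=cv2.inRange(h,(14,90,60),(24,255,255)); n,_,st,ce=cv2.connectedComponentsWithStats(m)
    print(cam,[(int(s[4]),(t+[x0,y0]).round().tolist()) for s,t in zip(st[1:],ce[1:]) if s[4]>3][:15])
    P=onz(c,(0,0),0) if 0 else None
    if cam=='wrist': print(proj(c,[tool()[0]+tool()[1].apply(tO+tR.apply(np.array(q))) for q in([0,0,.003],[.085,0,.003],[.085,.085,.003],[0,.085,.003])]).round())
    if cam!='wrist': print(proj(c,[[.521,.084,.06],[.521,.084,.13]]).round())
E
```

```text
scene [(275, [442.0, 114.0]), (143, [352.0, 123.0]), (7, [411.0, 139.0]), (103, [398.0, 153.0]), (27, [415.0, 145.0]), (14, [372.0, 187.0]), (9, [348.0, 189.0]), (28, [433.0, 231.0]), (152, [441.0, 243.0]), (335, [307.0, 250.0]), (21, [457.0, 240.0])]
[[369. 196.]
 [371. 180.]]
top [(132, [342.0, 201.0]), (12, [290.0, 200.0]), (12, [260.0, 203.0]), (12, [280.0, 215.0])]
[[271. 197.]
 [268. 195.]]
wrist [(963, [351.0, 13.0]), (4, [480.0, 7.0]), (60, [390.0, 23.0]), (4, [486.0, 26.0]), (5, [509.0, 107.0]), (7, [512.0, 115.0]), (20, [514.0, 121.0]), (7, [518.0, 128.0]), (6, [517.0, 135.0]), (12, [522.0, 141.0]), (9, [526.0, 148.0]), (9, [526.0, 156.0]), (8, [529.0, 166.0]), (11, [542.0, 210.0]), (6, [543.0, 218.0])]
[[322. 188.]
 [175. 190.]
 [205. 286.]
 [323. 286.]]
```

View pics/p1t.png

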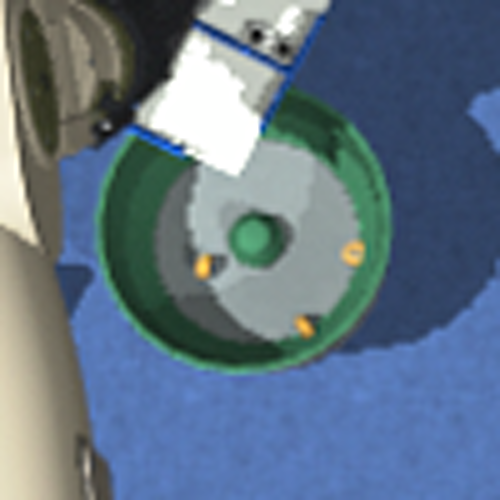

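The top view shows all three brass wheels in the bowl (205,267), (353,253), (305,327), with the bay empty and the nuts in theirs. Now level the tray and carry it back.

```bash
python3 - <<'E'
from pour import *
p,R=tool(); L0=p+R.apply(LIP); L2=np.array([.557,.06,.195])
rows([(L0+(L2-L0)*s,tw) for s,tw in zip([.05,.12,.2,.3,.4,.5,.6,.7,.8,.9,.97,1],[-4,-10,-16,-22,-28,-34,-40,-46,-52,-58,-64,-68.5])])
E
```

```text
[0.4, -0.3, -0.1] -4 tilt 26.9 [0.633 0.109 0.239]
[1.0, -0.7, -0.4] -10 tilt 25.3 [0.632 0.117 0.239]
[1.4, -1.2, -0.6] -16 tilt 23.6 [0.629 0.124 0.24 ]
[1.7, -1.8, -0.9] -22 tilt 21.9 [0.626 0.13  0.241]
[2.0, -2.3, -1.2] -28 tilt 20.1 [0.622 0.135 0.242]
[2.1, -3.0, -1.5] -34 tilt 18.2 [0.617 0.14  0.242]
[2.2, -3.7, -1.8] -40 tilt 16.3 [0.611 0.144 0.243]
[2.1, -4.4, -2.1] -46 tilt 14.4 [0.604 0.148 0.243]
[2.0, -5.1, -2.4] -52 tilt 12.4 [0.596 0.151 0.244]
[1.8, -5.8, -2.7] -58 tilt 10.4 [0.588 0.153 0.244]
[1.5, -6.6, -2.9] -64 tilt 8.4 [0.58  0.155 0.243]
[1.3, -7.3, -3.0] -68.5 tilt 6.9 [0.573 0.157 0.242]
```

Request:
play_rows(
  moves=[
    {"claw": 4.2,"delta_pos": [0.4,-0.3,-0.1],"twist": -4},
    {"claw": 4.2,"delta_pos": [1,-0.7,-0.4],"twist": -10},
    {"claw": 4.2,"delta_pos": [1.4,-1.2,-0.6],"twist": -16},
    {"claw": 4.2,"delta_pos": [1.7,-1.8,-0.9],"twist": -22},
    {"claw": 4.2,"delta_pos": [2,-2.3,-1.2],"twist": -28},
    {"claw": 4.2,"delta_pos": [2.1,-3,-1.5],"twist": -34},
    {"claw": 4.2,"delta_pos": [2.2,-3.7,-1.8],"twist": -40},
    {"claw": 4.2,"delta_pos": [2.1,-4.4,-2.1],"twist": -46},
    {"claw": 4.2,"delta_pos": [2,-5.1,-2.4],"twist": -52},
    {"claw": 4.2,"delta_pos": [1.8,-5.8,-2.7],"twist": -58},
    {"claw": 4.2,"delta_pos": [1.5,-6.6,-2.9],"twist": -64},
    {"claw": 4.2,"delta_pos": [1.3,-7.3,-3],"twist": -68.5},
  ],
)

```text
clock: 28.38
tcp_pos: [0.5731, 0.157, 0.2418]
orientation: [0.175, 0.44, 0.881, -0.011]
wrist_force: [0.1, -0.0, -3.7]
finger_gap: 0.0499
```

```bash
python3 - <<'E'
from pour import *
trayinfo(); p,R=tool(); L0=p+R.apply(LIP); x=Rt0.apply([.077,.077,0]); L2=np.array([.512,-.318,.15])+x
e=(R*tR); ya=e.apply([1,0,0]); tw=-(np.degrees(YAW)-np.degrees(np.arctan2(ya[1],ya[0]))); tw=-20 if abs(tw)>40 else tw; print('tw',tw)
w=np.array([.4,.7,.9]+[1]*12+[.85,.7,.5,.3,.2,.1]); S=np.cumsum(w)/w.sum()
rows([(L0+(L2-L0)*s,tw*s) for s in S])
E
```

```text
tray [0.569 0.168 0.204] tilt 6.9 downdir in tray 14.0 lip [0.557 0.06  0.195]
tw -18.516299175441333
[-0.8, -0.8, 0.3] -0.4 tilt 6.7 [0.572 0.146 0.24 ]
[-2.1, -2.2, 0.8] -1.2 tilt 6.5 [0.57  0.126 0.238]
[-3.9, -4.1, 1.4] -2.2 tilt 6.1 [0.567 0.1   0.235]
[-5.8, -6.1, 2.1] -3.3 tilt 5.7 [0.564 0.071 0.232]
[-7.7, -8.1, 2.9] -4.4 tilt 5.4 [0.561 0.043 0.228]
[-9.7, -10.2, 3.6] -5.6 tilt 5.0 [0.558 0.014 0.225]
[-11.6, -12.2, 4.3] -6.7 tilt 4.6 [ 0.555 -0.015  0.222]
[-13.6, -14.3, 5.0] -7.8 tilt 4.2 [ 0.552 -0.044  0.219]
[-15.5, -16.3, 5.7] -8.9 tilt 3.8 [ 0.549 -0.072  0.215]
[-17.5, -18.4, 6.4] -10.0 tilt 3.4 [ 0.546 -0.101  0.212]
[-19.4, -20.4, 7.2] -11.1 tilt 3.1 [ 0.543 -0.13   0.209]
[-21.4, -22.5, 7.9] -12.2 tilt 2.7 [ 0.54  -0.159  0.205]
[-23.3, -24.5, 8.6] -13.3 tilt 2.3 [ 0.537 -0.188  0.202]
[-25.3, -26.6, 9.3] -14.5 tilt 1.9 [ 0.534 -0.217  0.199]
[-27.2, -28.7, 10.0] -15.6 tilt 1.5 [ 0.53  -0.246  0.195]
[-28.9, -30.4, 10.6] -16.5 tilt 1.2 [ 0.528 -0.271  0.193]
[-30.3, -31.9, 11.1] -17.3 tilt 0.9 [ 0.526 -0.291  0.19 ]
[-31.3, -32.9, 11.5] -17.8 tilt 0.8 [ 0.524 -0.306  0.189]
[-31.9, -33.5, 11.7] -18.2 tilt 0.6 [ 0.523 -0.314  0.188]
[-32.3, -33.9, 11.9] -18.4 tilt 0.6 [ 0.523 -0.32   0.187]
[-32.5, -34.1, 11.9] -18.5 tilt 0.5 [ 0.522 -0.323  0.187]
```

Request:
play_rows(
  moves=[
    {"claw": 4.2,"delta_pos": [-0.8,-0.8,0.3],"twist": -0.5},
    {"claw": 4.2,"delta_pos": [-2.1,-2.2,0.8],"twist": -1.2},
    {"claw": 4.2,"delta_pos": [-3.9,-4.1,1.4],"twist": -2.2},
    {"claw": 4.2,"delta_pos": [-5.8,-6.1,2.1],"twist": -3.3},
    {"claw": 4.2,"delta_pos": [-7.7,-8.1,2.9],"twist": -4.5},
    {"claw": 4.2,"delta_pos": [-9.7,-10.2,3.6],"twist": -5.7},
    {"claw": 4.2,"delta_pos": [-11.6,-12.2,4.3],"twist": -6.8},
    {"claw": 4.2,"delta_pos": [-13.6,-14.3,5],"twist": -8},
    {"claw": 4.2,"delta_pos": [-15.5,-16.3,5.7],"twist": -9.2},
    {"claw": 4.2,"delta_pos": [-17.5,-18.4,6.4],"twist": -10.4},
    {"claw": 4.2,"delta_pos": [-19.4,-20.4,7.2],"twist": -11.6},
    {"claw": 4.2,"delta_pos": [-21.4,-22.5,7.9],"twist": -12.8},
  ],
)

```text
clock: 29.88
tcp_pos: [0.5386, -0.1615, 0.2047]
orientation: [0.172, 0.341, 0.924, -0.03]
wrist_force: [0.6, 0.1, -4.0]
finger_gap: 0.0494
```

Request:
play_rows(
  moves=[
    {"claw": 4.2,"delta_pos": [-2.3,-1.6,0.7],"twist": -1.2},
    {"claw": 4.2,"delta_pos": [-4.5,-3.2,1.4],"twist": -2.4},
    {"claw": 4.2,"delta_pos": [-6.2,-4.4,2],"twist": -3.6},
    {"claw": 4.2,"delta_pos": [-7.4,-5.2,2.4],"twist": -4.8},
    {"claw": 4.2,"delta_pos": [-8.2,-5.7,2.6],"twist": -6},
    {"claw": 4.2,"delta_pos": [-8.6,-6,2.7],"twist": -7},
    {"claw": 4.2,"delta_pos": [-8.6,-6,2.7],"twist": -7},
  ],
)

```text
clock: 30.75
tcp_pos: [0.5697, -0.2635, 0.2048]
orientation: [0.17, 0.283, 0.943, -0.04]
wrist_force: [0.8, 0.7, -4.3]
finger_gap: 0.0495
```

```bash
python3 - <<'E'
from pour import *
tilt();trayinfo(); p,R=tool(); L0=p+R.apply(LIP)
e=(R*tR); ya=e.apply([1,0,0]); print('xaz tray',np.degrees(np.arctan2(ya[1],ya[0])))
x=e.apply([.077,.077,0]); x[2]=0; 
for z in(.10,.05,.03,.015,.007,.004): rows([(np.array([.512,-.317,z+.003])+x,0)])
E
```

```text
t 30.75 p [ 0.57  -0.264  0.205] r 0.628 tilt 0.351 az -30.1 xaz 146.4 q [-0.569  0.12  -0.273  0.827  0.015  0.017] F [ 0.8  0.7 -4.3]
tray [ 0.561 -0.258  0.166] tilt 0.2 downdir in tray 70.0 lip [ 0.583 -0.365  0.169]
xaz tray -123.2966690204096
[3.1, -7.7, 5.7] 0 tilt 0.2 [ 0.521 -0.322  0.139]
[4.8, -7.8, 10.4] 0 tilt 0.2 [ 0.521 -0.322  0.089]
[5.5, -7.9, 12.3] 0 tilt 0.2 [ 0.521 -0.322  0.069]
[6.0, -7.9, 13.7] 0 tilt 0.2 [ 0.521 -0.322  0.054]
[6.2, -7.9, 14.4] 0 tilt 0.2 [ 0.521 -0.322  0.046]
[6.4, -7.9, 14.7] 0 tilt 0.2 [ 0.521 -0.322  0.043]
```

Request:
play_rows(
  moves=[
    {"claw": 4.2,"delta_pos": [0.6,-1.5,1.1],"twist": 0},
    {"claw": 4.2,"delta_pos": [1.5,-3.9,2.8],"twist": 0},
    {"claw": 4.2,"delta_pos": [2.5,-6.3,4.6],"twist": 0},
    {"claw": 4.2,"delta_pos": [3.3,-7.5,6.4],"twist": 0},
    {"claw": 4.2,"delta_pos": [4.1,-7.8,8.5],"twist": 0},
    {"claw": 4.2,"delta_pos": [4.8,-7.8,10.4],"twist": 0},
    {"claw": 4.2,"delta_pos": [5.3,-7.9,11.8],"twist": 0},
    {"claw": 4.2,"delta_pos": [5.7,-7.9,12.9],"twist": 0},
    {"claw": 4.2,"delta_pos": [6,-7.9,13.6],"twist": 0},
    {"claw": 4.2,"delta_pos": [6.1,-7.9,14],"twist": 0},
    {"claw": 4.2,"delta_pos": [6.2,-7.9,14.3],"twist": 0},
    {"claw": 4.2,"delta_pos": [6.2,-7.9,14.4],"twist": 0},
  ],
)

```text
clock: 32.25
tcp_pos: [0.5213, -0.3222, 0.0469]
orientation: [0.17, 0.283, 0.943, -0.041]
wrist_force: [0.1, 0.2, -4.1]
finger_gap: 0.0493
```

```bash
python3 - <<'E'
from pour import *
tilt();trayinfo(); p,R=tool(); print(delta(p-[0,0,.001]),delta(p-[0,0,.002]))
E
```

```text
t 32.25 p [ 0.521 -0.322  0.047] r 0.613 tilt 0.352 az -30.1 xaz 146.4 q [-0.72   0.233 -0.56   0.432  0.067 -0.126] F [ 0.1  0.2 -4.1]
tray [ 0.513 -0.317  0.008] tilt 0.2 downdir in tray 68.0 lip [ 0.535 -0.424  0.011]
[ 0.  -0.   0.1] [ 0.1 -0.   0.2]
```

Still hanging (−4 N). Lower by small steps until contact.

Request:
play_rows(
  moves=[
    {"claw": 4.2,"delta_pos": [0,0,0.1],"twist": 0},
    {"claw": 4.2,"delta_pos": [0.1,0,0.2],"twist": 0},
    {"claw": 4.2,"delta_pos": [0.1,0,0.2],"twist": 0},
  ],
)

```text
clock: 32.62
tcp_pos: [0.5213, -0.3221, 0.0449]
orientation: [0.171, 0.283, 0.943, -0.041]
wrist_force: [-0.7, 0.6, -3.4]
finger_gap: 0.0497
```

Request:
play_rows(
  moves=[
    {"claw": 4.2,"delta_pos": [0,0,0.1],"twist": 0},
    {"claw": 4.2,"delta_pos": [0,0,0.1],"twist": 0},
  ],
)

```text
clock: 32.88
tcp_pos: [0.5217, -0.3225, 0.0449]
orientation: [0.171, 0.283, 0.943, -0.041]
wrist_force: [-3.0, 2.4, 5.3]
finger_gap: 0.0497
```

Request:
play_rows(
  moves=[
    {"claw": 5.5,"delta_pos": [0,0,0],"twist": 0},
    {"claw": 6.5,"delta_pos": [0,0,0],"twist": 0},
    {"claw": 8.3,"delta_pos": [0,0,0],"twist": 0},
    {"claw": 8.3,"delta_pos": [0,0,0],"twist": 0},
    {"claw": 8.3,"delta_pos": [0,0,0],"twist": 0},
    {"claw": 8.3,"delta_pos": [0,0,-1.5],"twist": 0},
    {"claw": 8.3,"delta_pos": [0,0,-4],"twist": 0},
    {"claw": 8.3,"delta_pos": [0,0,-8],"twist": 0},
    {"claw": 8.3,"delta_pos": [0,0,-13],"twist": 0},
    {"claw": 8.3,"delta_pos": [0,0,-18],"twist": 0},
    {"claw": 8.3,"delta_pos": [0,0,-20],"twist": 0},
    {"claw": 8.3,"delta_pos": [0,0,-20],"twist": 0},
  ],
)

```text
clock: 34.38
tcp_pos: [0.4622, -0.2882, 0.2346]
orientation: [0.172, 0.283, 0.943, -0.042]
wrist_force: [0.5, -0.1, 0.0]
finger_gap: 0.0833
```

```bash
python3 - <<'E'
from h import *
tilt()
im,c=snap('wrist'); im3,c3=snap('top')
o=np.hstack([cv2.resize(im[:,60:580,::-1],(480,400)),cv2.resize(im3[150:250,225:305,::-1],(320,400),interpolation=2)])
cv2.imwrite('pics/f1.png',o)
h=cv2.cvtColor(im3,cv2.COLOR_RGB2HSV); m=cv2.inRange(h,(14,90,60),(24,255,255))[160:232,235:305]
n,_,st,ce=cv2.connectedComponentsWithStats(m)
for s,t in zip(st[1:],ce[1:]):
    if s[4]>3: P=onz(c3,t+[235,160],.062); print(s[4],P.round(3),np.hypot(*(P[:2]-[.5212,.0838])).round(3))
E
```

```text
t 34.375 p [ 0.462 -0.288  0.235] r 0.545 tilt 0.357 az -30.2 xaz 146.4 q [-0.752 -0.058 -0.385  0.895  0.078 -0.156] F [ 0.5 -0.1  0. ]
12 [0.51  0.012 0.062] 0.072
11 [0.501 0.123 0.062] 0.044
12 [0.456 0.047 0.062] 0.075
```

View pics/f1.png

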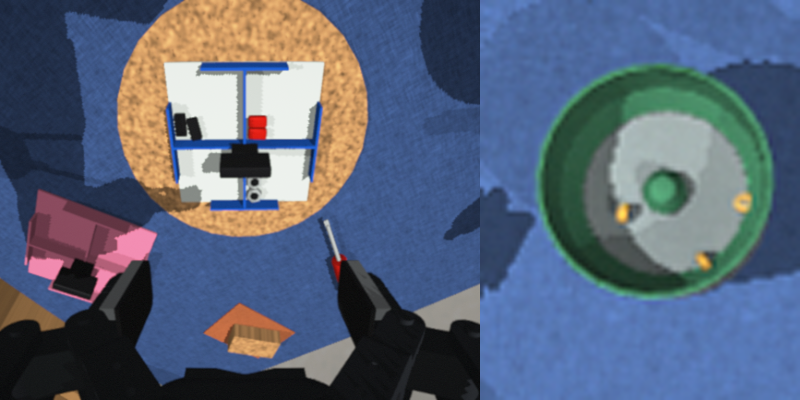

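Tray is level and centred on the pad with nuts, tanks and seats in their bays. The three wheels rest in the bowl 44 to 75 mm from its axis. Handing in.

```bash
python3 -c "
from h import *
print(env.hand_in())"
```

```text
the job is handed in; nothing more can be done
None
```

I handed the job in at 34.4 s of the 67 s allowed. The hand-in reports no verdict.

- **Handle:** I pushed the red handle clockwise with closed fingers until the force rose to about 12 N at the stop. The wrist view then showed the tongue lying on the lug with the holes in line. I didn't touch it again or take another close look at it.
- **Pour:** The moves have no tilt, so I tilted the tool about 20° by pushing at the edge of the arm's reach. I gripped the level tray by the ends of its bar and twisted about 90° over the bowl, which tipped it about 28° toward the wheels' corner. All three wheels slid into the bowl.
- **Return:** I twisted the tray level again and lowered it until the wrist force changed from −4 N to +5 N. Then I opened the gripper and backed off.

**Last checks:**
- All three wheels are in the bowl, 44, 72 and 75 mm from its axis.
- Nuts, tanks and seats are in their own bays.
- By arm position at the last reading before the final 3 mm of lowering, the tray was about 1 mm from my estimate of the pad's centre and tilted about 0.2°.
- The wrist force is about zero with the gripper clear.

**Disagreements and gaps:**
- While gripping, the finger opening read 50 mm although the bar is 54 mm long. The grasp held.
- The handle angle I fitted at the start (0.54 rad) was slightly above the stated 0.5 maximum.
- My first try at tilting the tool, at the upper and wrist joint limits, failed, so I moved elsewhere to do it.
- I didn't measure the motorbike, bottle or screwdriver again at the end. The arm recorded no unexpected contact force.

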